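Fit the nested filter sleeves to their flasks

TASK

The four rubber filter sleeves are nested in one another on the cork ring. Take the nest apart and plug each sleeve, tapered end down, into the mouth of the filter flask it fits (orange smallest flask, blue second, grey third, black largest), so that its shoulder rests all round on the flask's lip. Leave the flasks standing upright and do not disturb the brown stain bottle.

Things in the scene. Friction and masses are not known exactly. Their poses are not given: they have to be found in the camera images.
- sleeve_orange_collar (a point): orange rubber sleeve (smallest): straight round collar 34 mm across, 20 mm high, over a tapered plug 18 mm long, 24 mm across at the collar's shoulder, 11 mm at the tip; 20 g. Point: on the axis, half-way up the collar (10 mm above the shoulder, 28 mm above the lower end). z: axis, up. Starts plugged into the blue sleeve.
- sleeve_blue_collar (a point): blue rubber sleeve (second smallest): straight round collar 42 mm across, 20 mm high, over a tapered plug 18 mm long, 32 mm across at the collar's shoulder, 19 mm at the tip; 30 g. Point: on the axis, half-way up the collar (10 mm above the shoulder, 28 mm above the lower end). z: axis, up. Starts plugged into the grey sleeve.
- sleeve_grey_collar (a point): grey rubber sleeve (second largest): straight round collar 50 mm across, 20 mm high, over a tapered plug 18 mm long, 40 mm across at the collar's shoulder, 27 mm at the tip; 42 g. Point: on the axis, half-way up the collar (10 mm above the shoulder, 28 mm above the lower end). z: axis, up. Starts plugged into the black sleeve.
- sleeve_black_collar (a point): black rubber sleeve (largest): straight round collar 58 mm across, 20 mm high, over a tapered plug 18 mm long, 48 mm across at the collar's shoulder, 35 mm at the tip; 60 g. Point: on the axis, half-way up the collar (10 mm above the shoulder, 28 mm above the lower end). z: axis, up. Starts plugged into a fixed cork ring 24 mm high and 100 mm across; the collars are 20 mm apart in the nest, loose, and lift straight off.
- flask_smallest_mouth (a point): Centre of the open mouth, level with the lip, of the smallest glass filter flask, for the orange sleeve: conical, 66 mm across at the foot, 98 mm high, mouth bore 26.5 mm, lip 41 mm across, 0.3 kg, loose. z: axis, up; x: along the hose arm (30 mm long, 24 mm below the lip). A seated sleeve's shoulder rests on the lip.
- flask_second_mouth (a point): Centre of the open mouth, level with the lip, of the second smallest glass filter flask, for the blue sleeve: conical, 80 mm across at the foot, 113 mm high, mouth bore 34.5 mm, lip 49 mm across, 0.4 kg, loose. z: axis, up; x: along the hose arm (30 mm long, 24 mm below the lip). A seated sleeve's shoulder rests on the lip.
- flask_third_mouth (a point): Centre of the open mouth, level with the lip, of the second largest glass filter flask, for the grey sleeve: conical, 94 mm across at the foot, 128 mm high, mouth bore 42.5 mm, lip 57 mm across, 0.52 kg, loose. z: axis, up; x: along the hose arm (30 mm long, 24 mm below the lip). A seated sleeve's shoulder rests on the lip.
- flask_largest_mouth (a point): Centre of the open mouth, level with the lip, of the largest glass filter flask, for the black sleeve: conical, 108 mm across at the foot, 143 mm high, mouth bore 50.5 mm, lip 65 mm across, 0.66 kg, loose. z: axis, up; x: along the hose arm (30 mm long, 24 mm below the lip). A seated sleeve's shoulder rests on the lip.
- stain_bottle: Bystander: brown bottle of stain with a cap, about 80 mm across and 162 mm high, loose. Origin at the centre of its underside.
- clipboard: Obstacle: clipboard leaning on a steel stand behind the work, fixed, 172 mm wide and 295 mm high; origin at the middle of its foot on the table. Its lower edge reaches about 110 mm from there towards the robot. Carry things round in front of it, not through it.
Things that resemble listed ones, but are neither listed nor needed, are in the scene too. Leave any pink or turquoise look-alike of the part that bears sleeve_grey_collar alone.

How it is judged:
By the outcome, as a careful person would: the job done as asked, in the order asked, and still so for the second after the job is handed in, with the robot touching nothing.
It also fails if it takes over 128 s, if anything falls off the work surface, if the arm or the gripper's body presses on something with over 40 N, if the wrist force passes 120 N, or if a joint passes its speed limit or range.

ROBOT

A 6-joint arm with a two-finger parallel gripper is mounted at the origin on a cart in front of the work surface, level with it; the furniture and walls round the work are solid. World frame = base frame: x ahead of the robot, y to its left, z up, the work surface at z = 0. Lengths are in m, angles in rad, forces in N, time in s.
With the tool pointing down it reaches from about 0.35 to 0.975 m from the base axis. Payload 4.9 kg.
Tool frame: the origin (TCP) lies at the very end of the fingers, on their centre line; the grasp point (between the pads) lies 19 mm behind it; y points along the fingers, z is the direction in which the jaws open and shut, and the axes are right-handed (so a half turn about y gives the same grasp; the last joint's range is limited). The gripper opens to 85 mm and grips with 20 to 120 N. Pads are 22 mm wide; open, the fingers measure 114 mm over their backs; the gripper's body (76 mm by 85 mm) begins 54 mm behind the grasp point. The pads swing forward as they close: fully open they stand 13 mm farther back than shut.
Start: joints at [1.189, 0.053, 1.613, -0, 1.476, -0.119], TCP at [0.162, 0.604, 0.231] pointing down, gripper open.
Joint ranges: [-3.01, 3.01], [-1.01, 2.22], [0.06, 2.58], [-1.02, 4.17], [0.09, 2.62], [-3.14, 3.14]. Speed limits (rad/s): [2.57, 2.57, 3.14, 3.14, 3.14, 3.14].

INTERFACE

Orientations are given as a rotation vector (axis times angle).
In Python, from station import ctrl gives the robot as it stands.
- The arm moves only by the tool arm_command, never from a script. Its argument "steps" is a list of rows, each a list of 3 entries, a list of its own where there are three numbers: the shift along the tool's x, y, z in m, then the turn, a rotation vector about the tool's x, y, z in degrees, then the opening, from 0 (shut) to 1 (fully open). In form: [[[dx, dy, dz], [ax, ay, az], gripper], ...]. A call has 1 to 5 rows; each row is the pose to reach, as a shift and turn from the pose measured when the call began, along the tool's axes at that moment; what a row does not reach only later rows make up. A row lasts 1/10 s, in which the tool goes at most 50 mm and 8.59 degrees, less where a joint would pass 70% of its speed; a pose out of reach is approached as far as the arm can. A call with a gripper value outside its range is refused whole. The fingers move at their own pace and stop on an object; "force" is the grip in N (left out, the last holds). Time passes only in rows, so rows that repeat a pose let the fingers close. It gives the time, the measured TCP pose, the force and the opening at its end, in the units of the state.
- ctrl.get_obs(): the state, without advancing time (a new reading comes with each control period).
- ctrl.get_image(name): name is "side" or "top" or "wrist"; returns a dict with "img" (384x512x3 uint8, red, green, blue), "camera_matrix" (3x3 intrinsics, pixels), "world_from_camera" (4x4, takes a point from camera to world coordinates). Camera axes: x right, y up, looking along -z (the intrinsics and any distortion apply to the point x, -y, -z); pixel columns grow to the right and rows downward; lengths in m; the calibration is good to about 2 mm. A picture is of the moment at which its call begins. There is no depth.
- ctrl.finish_job(): hands the job in, once; it reports no verdict.
Trained networks look in a picture, given as the dict that the camera call returned (one of the last four; its "shot" number tells which), for a name from the list of things; names that differ only in an ending like _2 or _b are one class to them, and where a whole thing is asked for, a point or a joint stands for the part that bears it (a point fixed in the world has none). Each returns a list of dicts, best first, with "confidence" (0 to 1); they miss things now and then, are a little off and sometimes report something else, mostly with a low value. They report only what shows in the picture. A call takes as long as a camera call. They do not tell look-alikes from the thing itself.
- ctrl.boxes_of(picture, name): "position" ([row, column] in pixels, amid what is visible of it).
The state is a dict: "t": time; "q": joint angles; "dq": joint speeds; "effort": joint torques, N m; "tool_pos": TCP position; "tool_rot": TCP orientation; "contact_force": force on the tool from outside, world axes, zero at the start; "wrist_torque": the same for the moment, N m; "opening": finger opening in m.
Only numpy, scipy, OpenCV 4.12 (cv2) and the standard library are available. Lean on these libraries where they do the work, as an engineer would, in place of code of your own. Each camera call takes 0.05 s, during which the arm holds its last target.

## Working session

There is one attempt and no reset: what is moved stays moved. The work goes in short steps, Python scripts to look and compute and a tool call to move; the robot and the scene stay as the last step left them, time stands still between calls to the robot, and variables do not carry over. Pictures are saved under pics/ and viewed, and the job is handed in when it is done.

Besides the shell and the picture viewer there is one more tool, called after ">>>" as a command line: name --argument value ..., lists and objects as JSON in quotes. arm_command: Moves the arm, as the interface text tells. Its arguments: {"type":"object","properties":{"steps":{"type":"array"},"force":{"type":"number"}},"required":["steps"]}

```bash
ls; mkdir -p pics; cat > h.py <<'E'
import numpy as np, cv2
from station import ctrl
from scipy.spatial.transform import Rotation as R
def save(p,name,crop=None,scale=1):
    im=p["img"][:,:,::-1]
    if crop: r0,r1,c0,c1=crop; im=im[r0:r1,c0:c1]
    if scale!=1: im=cv2.resize(im,None,fx=scale,fy=scale,interpolation=cv2.INTER_CUBIC)
    cv2.imwrite("pics/"+name,im)
def ray(p,rc):
    K=np.array(p["camera_matrix"]);T=np.array(p["world_from_camera"])
    x=(rc[1]-K[0,2])/K[0,0];y=(rc[0]-K[1,2])/K[1,1]
    d=T[:3,:3]@np.array([x,-y,-1.]);return T[:3,3],d
def atz(p,rc,z):
    o,d=ray(p,rc);return o+d*(z-o[2])/d[2]
def proj(p,X):
    K=np.array(p["camera_matrix"]);T=np.array(p["world_from_camera"])
    c=T[:3,:3].T@(np.array(X)-T[:3,3]);c=np.array([c[0],-c[1],-c[2]])
    return np.array([K[1,1]*c[1]/c[2]+K[1,2],K[0,0]*c[0]/c[2]+K[0,2]])
E
python3 - <<'E'
from h import *
o=ctrl.get_obs();print(o)
print(R.from_rotvec(o["tool_rot"]).as_matrix().round(3))
for n in ["side","top","wrist"]:
    p=ctrl.get_image(n);save(p,n+"0.png",scale=1.5)
    print(n,[k for k in p],np.array(p["camera_matrix"]).round(1).tolist(),np.array(p["world_from_camera"]).round(3).tolist())
    for nm in ["sleeve_orange_collar","sleeve_blue_collar","sleeve_grey_collar","sleeve_black_collar","flask_smallest_mouth","flask_second_mouth","flask_third_mouth","flask_largest_mouth","stain_bottle","clipboard"]:
        print(nm,[(np.round(b["position"],1).tolist(),round(b["confidence"],2)) for b in ctrl.boxes_of(p,nm)])
print(ctrl.get_obs()["t"])
E
```

```text
pics
{'t': 0.0, 'q': array([ 1.18899936e+00,  5.33571144e-02,  1.61429719e+00, -1.09838175e-05,
        1.47599462e+00, -1.18960049e-01]), 'dq': array([-0.00105735, -0.00010049, -0.00073223,  0.00066298, -0.00172229,
        0.00070458]), 'effort': array([-2.03706964e-03, -3.93680155e+01, -3.70176351e+01, -2.12363634e-04,
        7.12972018e-03, -1.94181627e-05]), 'tool_pos': array([0.16213275, 0.60295874, 0.23006095]), 'tool_rot': array([-1.5629283 ,  0.2067727 , -0.20598697]), 'contact_force': array([0.19050407, 1.59848204, 0.07063327]), 'wrist_torque': array([ 0.00099714, -0.04032484,  0.02979614]), 'opening': 0.08551801344163974}
[[ 0.966 -0.001  0.26 ]
 [-0.26  -0.002  0.966]
 [-0.    -1.    -0.002]]
side ['img', 'camera_matrix', 'world_from_camera', 'shot'] [[443.9, 0.0, 251.4], [0.0, 443.9, 195.8], [0.0, 0.0, 1.0]] [[0.948, 0.173, -0.267, 0.288], [-0.317, 0.567, -0.76, -0.94], [0.02, 0.805, 0.592, 0.814], [0.0, 0.0, 0.0, 1.0]]
sleeve_orange_collar [([245.5, 274.0], 0.65)]
sleeve_blue_collar [([256.8, 275.3], 0.54)]
sleeve_grey_collar [([268.4, 219.7], 0.9), ([230.8, 255.3], 0.
[... 879 characters left out ...]
]
flask_second_mouth [([243.5, 165.3], 0.79)]
flask_third_mouth [([248.4, 249.0], 0.68), ([207.8, 299.8], 0.52)]
flask_largest_mouth [([196.0, 201.7], 0.81), ([201.3, 139.3], 0.59)]
stain_bottle [([218.5, 371.8], 0.78)]
clipboard []
wrist ['img', 'camera_matrix', 'world_from_camera', 'shot'] [[302.8, 0.0, 253.7], [0.0, 302.8, 193.6], [0.0, 0.0, 1.0]] [[0.26, -0.918, -0.299, 0.085], [0.966, 0.247, 0.08, 0.624], [0.0, -0.309, 0.951, 0.374], [0.0, 0.0, 0.0, 1.0]]
sleeve_orange_collar []
sleeve_blue_collar []
sleeve_grey_collar []
sleeve_black_collar []
flask_smallest_mouth []
flask_second_mouth [([377.1, 77.3], 0.59)]
flask_third_mouth []
flask_largest_mouth []
stain_bottle []
clipboard []
1.65
```

View pics/side0.png

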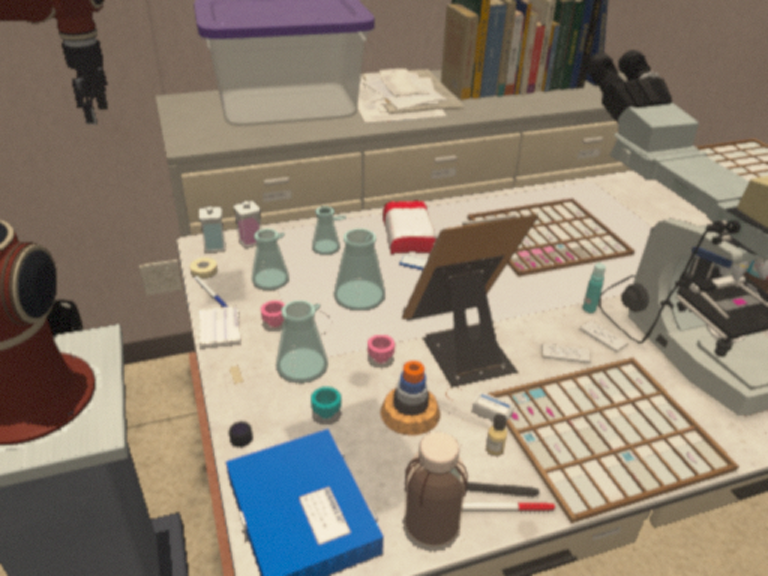

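View pics/top0.png

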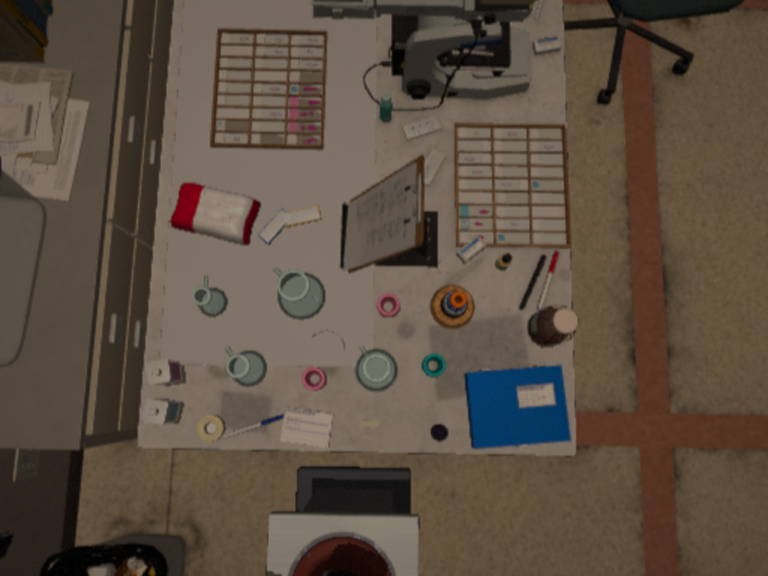

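View pics/wrist0.png

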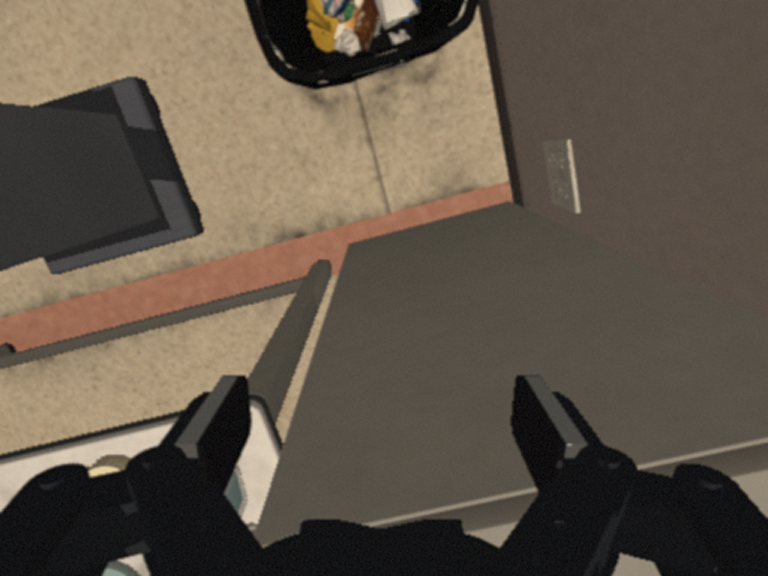

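Side view (1.5× scale): the nest is at (412,385), the flasks at (325,228), (268,258), (360,268) and (300,340), the bottle at (437,490), and the clipboard at (470,270). The grey look-alikes are a pink one at (273,312), a pink one at (380,347) and a turquoise one at (326,402). I'll leave those alone. Next I'll measure mouths and collars in enlarged crops.

```bash
python3 - <<'E'
from h import *
p=ctrl.get_image("top");np.save("top.npy",p,allow_pickle=True)
s=ctrl.get_image("side");np.save("side.npy",s,allow_pickle=True)
save(p,"t_fl.png",(170,270,120,280),5)
save(p,"t_n.png",(160,260,220,390),4.5)
save(s,"s_fl.png",(130,260,150,280),5)
save(s,"s_n.png",(220,300,200,320),6)
H=dict(flask_smallest_mouth=.098,flask_second_mouth=.113,flask_third_mouth=.128,flask_largest_mouth=.143)
# rough from boxes: mouth centre seen in img crop later
for n,rc,z in [("small",(197,135),.098),("second",(240,158),.113),("third",(245,250),.128),("largest",(192,195),.143),("nest orange",(199,304),.12),("bottle cap",(215,377),.162),("clip corner",(178,228),0.0),("clip top",(106,281),.2),("clip corner r",(166,282),.15),("pink1",(203,258),.03),("turq",(243,288),.03),("pink2",(252,209),.03)]:
    print(n,atz(p,rc,z).round(4))
E
```

```text
small [0.5973 0.3008 0.098 ]
second [0.4651 0.2184 0.113 ]
third [ 0.4551 -0.0599  0.128 ]
largest [0.6096 0.109  0.143 ]
nest orange [ 0.5989 -0.2226  0.12  ]
bottle cap [ 0.5493 -0.4329  0.162 ]
clip corner [0.6841 0.0197 0.    ]
clip top [ 0.8652 -0.1433  0.2   ]
clip corner r [ 0.6941 -0.1518  0.15  ]
pink1 [ 0.5964 -0.0831  0.03  ]
turq [ 0.4678 -0.1826  0.03  ]
pink2 [0.4339 0.0715 0.03  ]
```

View pics/t_fl.png

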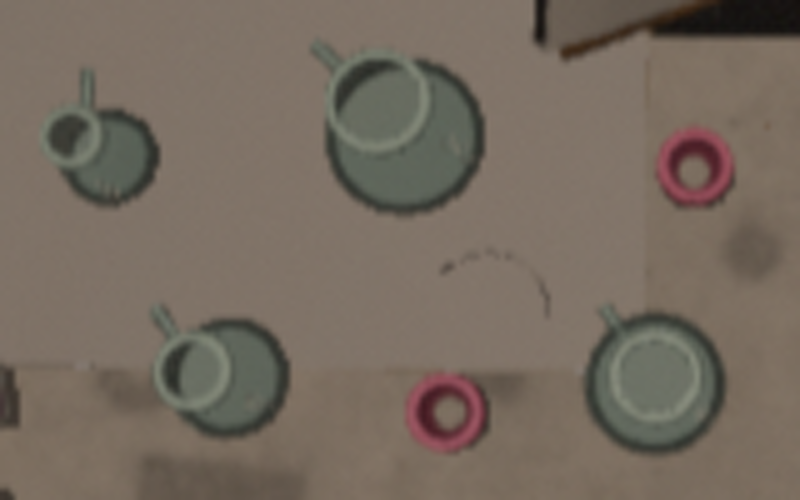

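View pics/t_n.png

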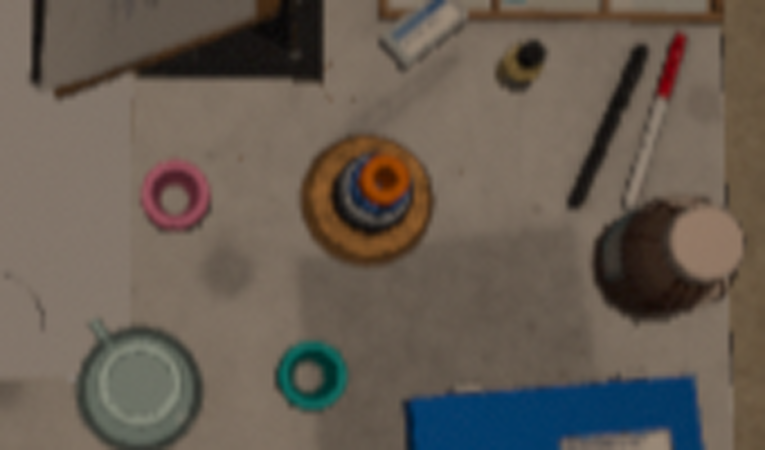

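View pics/s_fl.png

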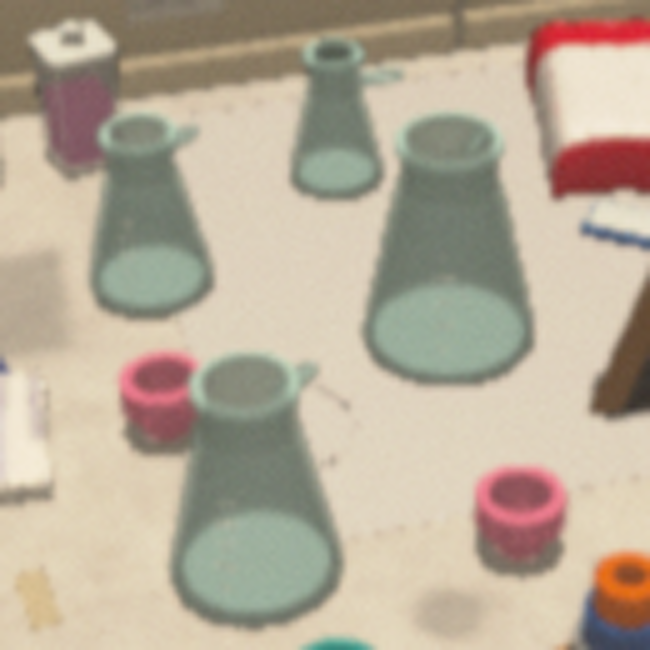

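View pics/s_n.png

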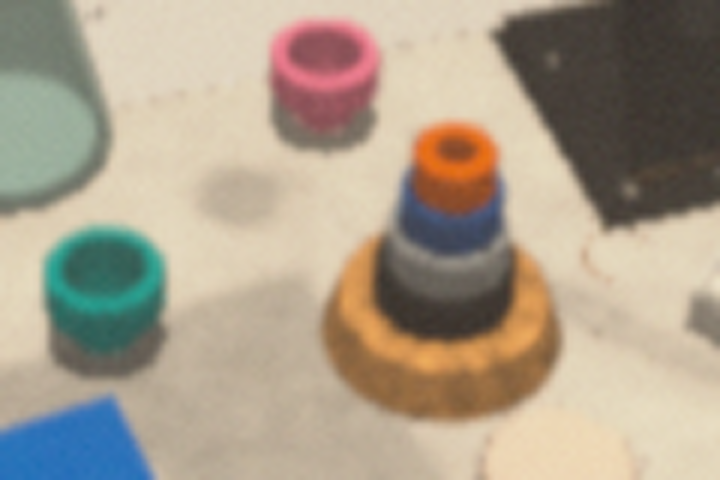

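```bash
python3 - <<'E'
from h import *
p=np.load("top.npy",allow_pickle=True).item();s=np.load("side.npy",allow_pickle=True).item()
def un(c,off,k): return ((c[1]+.5)/k-.5+off[0],(c[0]+.5)/k-.5+off[1])
D=dict(small=((71,137),(332,53),.098),second=((192,371),(138,133),.113),largest=((379,101),(450,138),.143),third=((656,376),(245,383),.128))
for n,(a,b,z) in D.items():
    ra=un(a,(170,120),5);rb=un(b,(130,150),5)
    A=atz(p,ra,z);B=atz(s,rb,z)
    o1,d1=ray(p,ra);o2,d2=ray(s,rb)
    t=np.linalg.lstsq(np.c_[d1,-d2],o2-o1,rcond=None)[0]
    print(n,A.round(4),B.round(4),((o1+d1*t[0]+o2+d2*t[1])/2).round(4))
ra=un((384,178),(160,220),4.5);rb=un((456,149),(220,200),6)
print(atz(p,ra,.104).round(4),atz(s,rb,.104).round(4))
rc=un((366,199),(160,220),4.5);print("cork",atz(p,rc,.014).round(4))
E
```

```text
small [0.5973 0.3045 0.098 ] [0.597  0.3029 0.098 ] [0.5974 0.3049 0.0969]
second [0.4537 0.2177 0.113 ] [0.4536 0.2153 0.113 ] [0.4539 0.2181 0.1113]
largest [0.6163 0.1081 0.143 ] [0.6172 0.1089 0.143 ] [0.6165 0.1079 0.1436]
third [ 0.4558 -0.0623  0.128 ] [ 0.4557 -0.0632  0.128 ] [ 0.4558 -0.0623  0.1273]
[ 0.601  -0.2276  0.104 ] [ 0.6008 -0.2289  0.104 ]
cork [ 0.599  -0.2264  0.014 ]
```

Pixel fixes from the top and side cameras agree within about 2 mm. World xy:

| Thing | x | y |
|---|---|---|
| Nest | 0.600 | -0.228 |
| Smallest flask | 0.597 | 0.304 |
| Second flask | 0.454 | 0.217 |
| Largest flask | 0.6165 | 0.1085 |
| Third flask | 0.456 | -0.063 |

I'll turn the tool so its x and z axes lie along world x and y, and start moving.

>>> arm_command --steps '[[[0.03,-0.03,-0.02],[0,-4,0],0.55],[[0.075,-0.06,-0.045],[0,-8,0],0.55],[[0.12,-0.07,-0.075],[0,-12,0],0.55],[[0.165,-0.07,-0.105],[0,-15,0],0.55],[[0.2,-0.07,-0.13],[0,-15,0],0.55]]' --force 30

```text
t: 2.25
tool_pos: [0.3159, 0.4332, 0.3025]
tool_rot: [-1.569, -0.002, -0.001]
contact_force: [0.7, -0.2, -0.2]
opening: 0.0469
```

>>> arm_command --steps '[[[0.02,0,-0.04],[0,0,0],0.55],[[0.04,0,-0.085],[0,0,0],0.55],[[0.06,0,-0.13],[0,0,0],0.55],[[0.08,0,-0.175],[0,0,0],0.55],[[0.1,0,-0.22],[0,0,0],0.55]]'

```text
t: 2.75
tool_pos: [0.4164, 0.2114, 0.3026]
tool_rot: [-1.569, -0.003, -0.002]
contact_force: [0.7, 0.2, 0.4]
opening: 0.047
```

>>> arm_command --steps '[[[0.01,0,-0.045],[0,0,0],0.55],[[0.02,0,-0.09],[0,0,0],0.55],[[0.03,0,-0.135],[0,0,0],0.55],[[0.04,0,-0.18],[0,0,0],0.55],[[0.05,0,-0.225],[0,0,0],0.55]]'

```text
t: 3.25
tool_pos: [0.4667, -0.0155, 0.3026]
tool_rot: [-1.569, -0.004, -0.003]
contact_force: [1.4, 0.8, 0.2]
opening: 0.047
```

```bash
python3 - <<'E'
from h import *
o=ctrl.get_obs();print(o["t"],o["tool_pos"].round(4),o["tool_rot"].round(4),o["q"].round(2),o["opening"])
p=ctrl.get_image("wrist");save(p,"w1.png",scale=1.5);np.save("w1.npy",p)
E
```

```text
3.25 [ 0.4667 -0.0155  0.3026] [-1.5689 -0.0037 -0.0027] [-0.19 -0.37  1.87  0.    1.64 -1.77] 0.04704908352754909
```

View pics/w1.png

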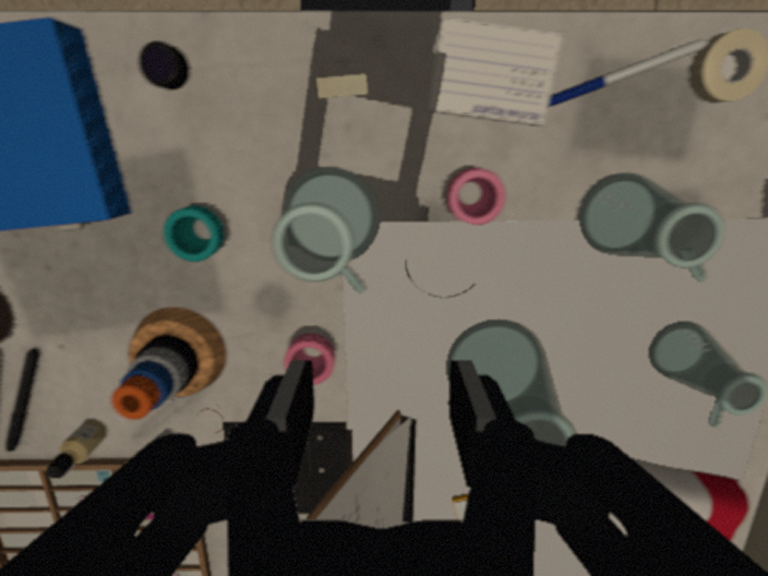

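```bash
python3 - <<'E'
from h import *
p=np.load("w1.npy",allow_pickle=True).item()
o=ctrl.get_obs();t=o["tool_pos"]
print(proj(p,t)*1.5, [ (proj(p,t+np.array([dx,s*.0235,dz]))*1.5).round(0).tolist() for s in(1,-1) for dx in (-.011,.011) for dz in (0,.01)])
for c in (314,449):
    a,d=ray(p,(363/1.5,c/1.5)); 
    for s in(1,-1):
        k=(t[1]+s*.0235-a[1])/d[1]; print(c,s,(a+k*d-t).round(4))
E
python3 - <<'E'
import cv2
i=cv2.imread('pics/w1.png');cv2.imwrite('pics/w1c.png',cv2.resize(i[330:450,240:520],None,fx=2.8,fy=2.8,interpolation=cv2.INTER_CUBIC))
E
```

```text
[381.94246063 365.53713391] [[354.0, 433.0], [367.0, 436.0], [409.0, 431.0], [425.0, 434.0], [354.0, 297.0], [368.0, 292.0], [409.0, 301.0], [425.0, 296.0]]
314 1 [-0.1408  0.0235  0.258 ]
314 -1 [ 0.0106 -0.0235 -0.035 ]
449 1 [-0.0248  0.0235  0.0335]
449 -1 [-0.1677 -0.0235  0.3099]
```

View pics/w1c.png

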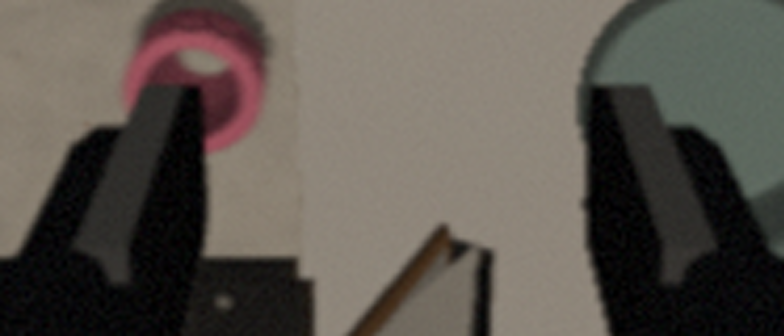

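```bash
cat >> h.py <<'E'
def show():
    o=ctrl.get_obs();print("t",round(o["t"],2),o["tool_pos"].round(4),o["tool_rot"].round(4),"F",o["contact_force"].round(1),"op",round(o["opening"],4));return o
E
python3 - <<'E'
from h import *
o=show();t=o["tool_pos"]
p=ctrl.get_image("wrist");show();save(p,"w2.png",(220,300,160,350),4)
for dx in (-.011,.011):
  for dz in (0,.01):
    print(dx,dz,[((proj(p,t+np.array([dx,s*.0235,dz]))-[220,160])*4).round(0).tolist() for s in(1,-1) ])
T=np.array(p["world_from_camera"]);print(T.round(4), (T[:3,3]-t).round(4))
E
```

```text
t 3.3 [ 0.4676 -0.0213  0.3023] [-1.574   0.0017 -0.0077] F [-0.8 -3.8 -0.5] op 0.0469
t 3.35 [ 0.467  -0.018   0.3021] [-1.5703  0.0029 -0.0072] F [-0.4  1.   0.7] op 0.0469
-0.011 0 [[58.0, 560.0], [59.0, 197.0]]
-0.011 0.01 [[94.0, 572.0], [96.0, 185.0]]
0.011 0 [[206.0, 553.0], [207.0, 205.0]]
0.011 0.01 [[249.0, 564.0], [251.0, 194.0]]
[[ 0.0063 -0.9498 -0.3128  0.3874]
 [ 1.      0.0051  0.0047 -0.0208]
 [-0.0029 -0.3129  0.9498  0.4445]
 [ 0.      0.      0.      1.    ]] [-0.0802  0.0004  0.1422]
```

View pics/w2.png

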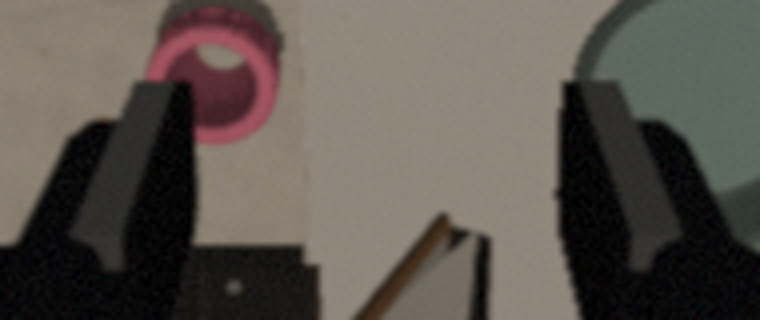

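The open fingertips sit about 5 mm behind the TCP at 47 mm opening, so they will reach only just below it when closed. Moving above the nest.

>>> arm_command --steps '[[[0.02,0,-0.04],[0,0,0],0.58],[[0.045,0.02,-0.085],[0,0,0],0.58],[[0.07,0.05,-0.13],[0,0,0],0.58],[[0.1,0.08,-0.17],[0,0,0],0.58],[[0.133,0.11,-0.21],[0,0,0],0.58]]'

```text
t: 3.85
tool_pos: [0.5824, -0.2073, 0.2082]
tool_rot: [-1.57, 0.002, -0.008]
contact_force: [0.9, 0.2, 1.0]
opening: 0.0493
```

>>> arm_command --steps '[[[0.005,0.02,0],[0,0,0],0.58],[[0.005,0.03,0],[0,0,0],0.58],[[0.005,0.03,0],[0,0,0],0.58]]'

```text
t: 4.15
tool_pos: [0.5864, -0.206, 0.1761]
tool_rot: [-1.568, 0.005, -0.004]
contact_force: [-0.3, 1.3, -0.1]
opening: 0.0497
```

```bash
python3 - <<'E'
from h import *
p=ctrl.get_image("wrist");o=show();save(p,"w3.png",scale=1.5);np.save("w3.npy",p)
print(proj(p,[.6,-.228,.104])*1.5)
E
```

```text
t 4.2 [ 0.5871 -0.2062  0.1781] [-1.5696  0.0024 -0.0063] F [-0.2 -0.5 -0. ] op 0.0495
[334.16433927 338.29444534]
```

View pics/w3.png

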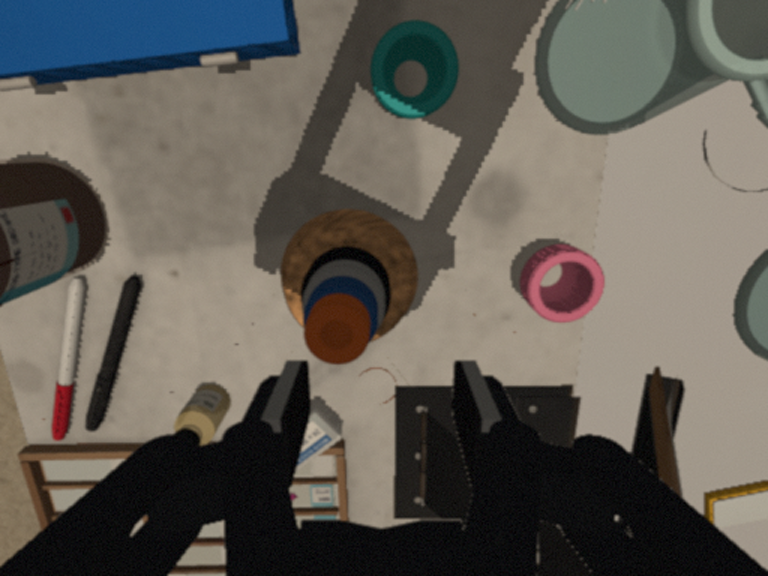

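The orange top is at (337,328) in the 1.5× wrist view, against a predicted (338,334), so they agree within 3 mm. Descending.

>>> arm_command --steps '[[[0.007,0.01,-0.012],[0,0,0],0.58],[[0.013,0.03,-0.022],[0,0,0],0.58],[[0.013,0.05,-0.022],[0,0,0],0.58],[[0.013,0.05,-0.022],[0,0,0],0.58]]'

```text
t: 4.6
tool_pos: [0.5989, -0.2269, 0.127]
tool_rot: [-1.568, 0.004, -0.004]
contact_force: [0.8, -0.4, -0.4]
opening: 0.0494
```

```bash
python3 - <<'E'
from h import *
p=ctrl.get_image("wrist");o=show();save(p,"w4.png",scale=1.5)
E
```

```text
t 4.65 [ 0.5997 -0.2273  0.1285] [-1.5692  0.0021 -0.0053] F [ 1.  -0.6  0.1] op 0.0497
```

View pics/w4.png

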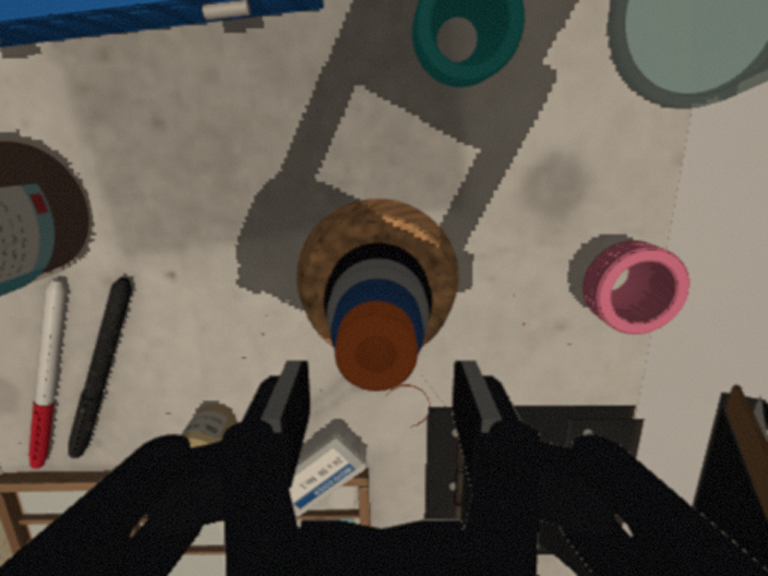

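>>> arm_command --steps '[[[0,0.02,-0.001],[0,0,0],0.58],[[0,0.035,-0.001],[0,0,0],0.58],[[0,0.0435,-0.001],[0,0,0],0.58],[[0,0.0435,-0.001],[0,0,0],0.58],[[0,0.0435,-0.001],[0,0,0],0.3]]' --force 40

```text
t: 5.15
tool_pos: [0.6001, -0.2282, 0.0856]
tool_rot: [-1.57, 0.001, -0.006]
contact_force: [0.7, 0.1, -0.0]
opening: 0.0367
```

```bash
python3 - <<'E'
from h import *
p=ctrl.get_image("side");o=show();save(p,"s5.png",(190,300,200,340),5)
E
```

```text
t 5.2 [ 0.6004 -0.2284  0.0862] [-1.5699e+00  1.0000e-03 -6.3000e-03] F [ 0.6 -0.4 -0.2] op 0.0323
```

View pics/s5.png

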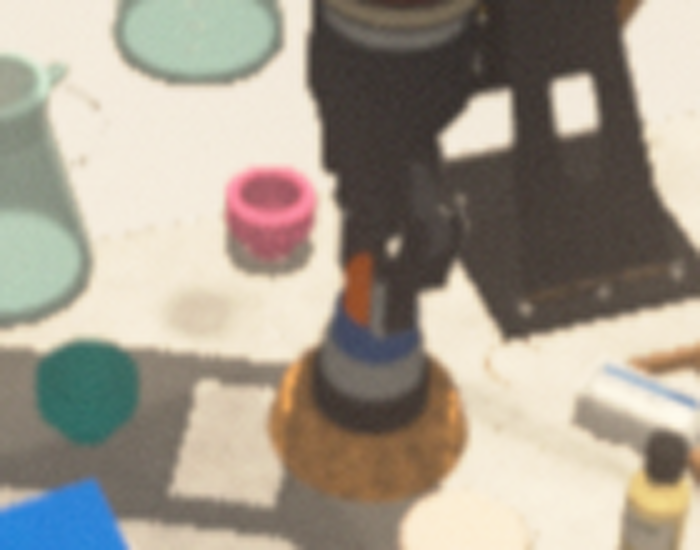

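>>> arm_command --steps '[[[0,0,0],[0,0,0],0.2],[[0,0,0],[0,0,0],0.2],[[0,-0.01,0],[0,0,0],0.2],[[0,-0.03,0],[0,0,0],0.2],[[0,-0.06,0],[0,0,0],0.2]]' --force 40

```text
t: 5.7
tool_pos: [0.5989, -0.2279, 0.1453]
tool_rot: [-1.568, 0.004, -0.004]
contact_force: [0.3, -0.3, -0.1]
opening: 0.0321
```

```bash
python3 - <<'E'
from h import *
p=ctrl.get_image("side");o=show();save(p,"s6.png",(130,300,200,340),4)
p=ctrl.get_image("wrist");save(p,"w6.png",scale=1.5)
E
```

```text
t 5.75 [ 0.6026 -0.2297  0.1534] [-1.5735 -0.0046 -0.0116] F [ 3.2 -1.8  4. ] op 0.0328
```

View pics/s6.png

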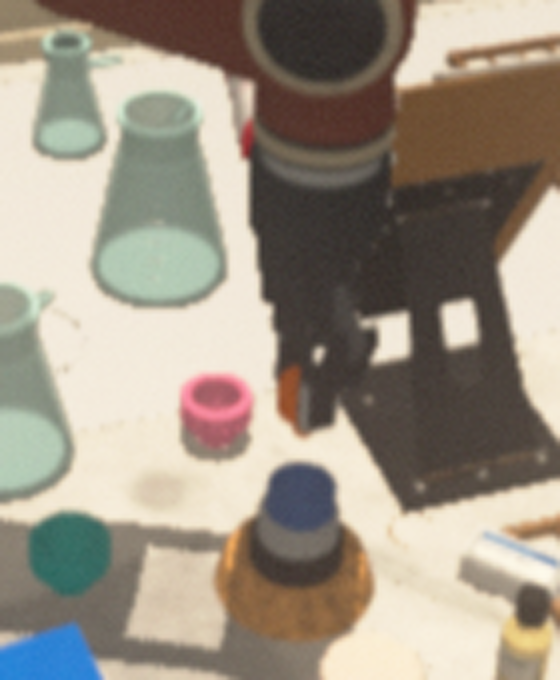

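View pics/w6.png

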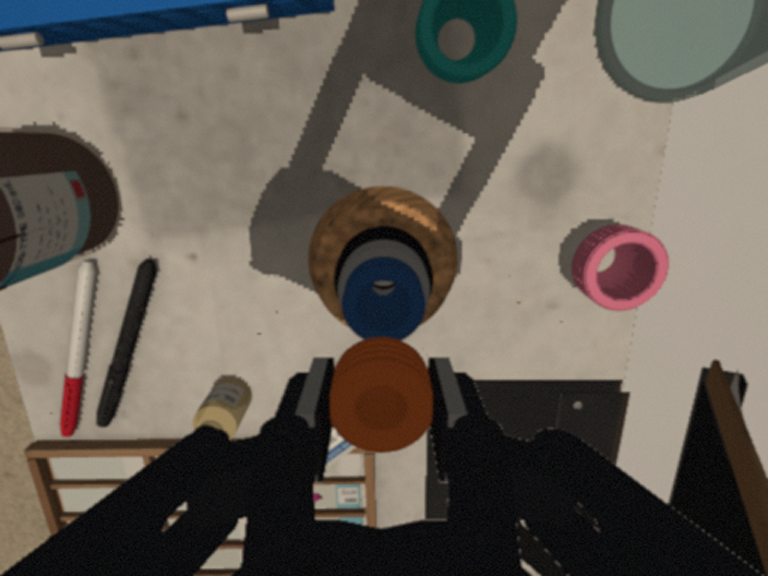

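Orange came off alone; blue, grey and black remain nested. I'll carry it around in front of the clipboard.

>>> arm_command --steps '[[[-0.02,-0.035,0],[0,0,0],0.2],[[-0.055,-0.065,0.01],[0,0,0],0.2],[[-0.09,-0.095,0.03],[0,0,0],0.2],[[-0.12,-0.1,0.06],[0,0,0],0.2],[[-0.13,-0.1,0.1],[0,0,0],0.2]]'

```text
t: 6.3
tool_pos: [0.4712, -0.1294, 0.253]
tool_rot: [-1.577, -0.006, -0.019]
contact_force: [1.1, 0.0, -0.2]
opening: 0.0322
```

>>> arm_command --steps '[[[0,0,0.045],[0,0,0],0.2],[[0,0,0.09],[0,0,0],0.2],[[0,0,0.135],[0,0,0],0.2],[[0,0,0.18],[0,0,0],0.2],[[0,0,0.225],[0,0,0],0.2]]'

```text
t: 6.8
tool_pos: [0.4726, 0.0974, 0.252]
tool_rot: [-1.577, -0.007, -0.02]
contact_force: [0.9, 0.3, -0.2]
opening: 0.0323
```

>>> arm_command --steps '[[[0.01,0,0.04],[0,0,0],0.2],[[0.03,0,0.08],[0,0,0],0.2],[[0.055,0,0.12],[0,0,0],0.2],[[0.085,0,0.155],[0,0,0],0.2],[[0.11,0,0.18],[0,0,0],0.2]]'

```text
t: 7.3
tool_pos: [0.5848, 0.279, 0.2525]
tool_rot: [-1.576, -0.008, -0.018]
contact_force: [0.3, -0.6, -0.3]
opening: 0.0322
```

```bash
cat >> h.py <<'E'
def plan(x,y,z):
    o=show();M=R.from_rotvec(o["tool_rot"]);G=R.from_rotvec([-np.pi/2,0,0])
    print("tool shift",M.inv().apply(np.array([x,y,z])-o["tool_pos"]).round(4),"turn",np.degrees((M.inv()*G).as_rotvec()).round(2))
E
python3 - <<'E'
from h import *
p=ctrl.get_image("wrist");plan(.5967,.304,.15);save(p,"w7.png",scale=1.5);print(proj(p,[.597,.304,.098])*1.5)
E
```

```text
t 7.35 [0.5872 0.2812 0.2513] [-1.5743 -0.0097 -0.0184] F [-1.4 -0.7 -0.3] op 0.0326
tool shift [0.0075 0.1014 0.0232] turn [ 0.2  -0.32  1.03]
[279.89892138 419.26550394]
```

View pics/w7.png

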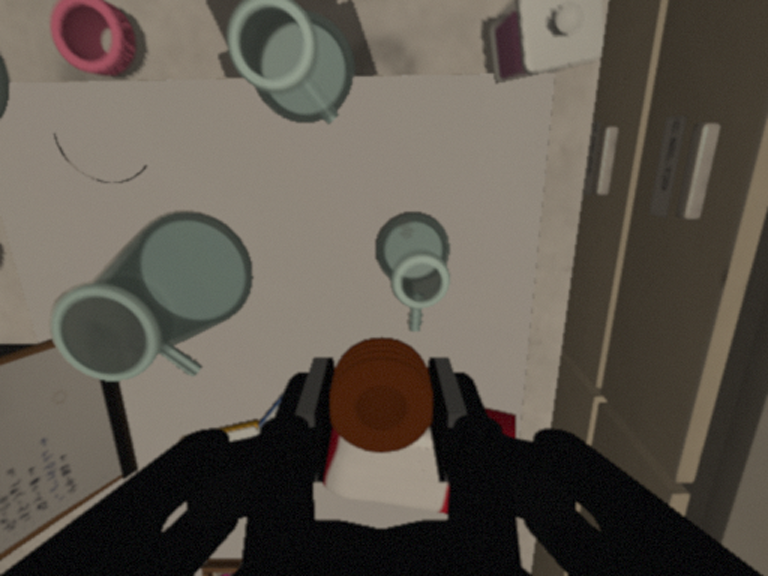

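The mouth shows at (420,281), against a predicted (419,280). Going down to just above it.

>>> arm_command --steps '[[[0.003,0.03,0.008],[0,0,0.5],0.2],[[0.006,0.06,0.018],[0,0,1],0.2],[[0.0075,0.09,0.023],[0.2,-0.3,1],0.2],[[0.0075,0.1014,0.023],[0.2,-0.3,1],0.2],[[0.0075,0.1014,0.023],[0.2,-0.3,1],0.2]]'

```text
t: 7.85
tool_pos: [0.5951, 0.303, 0.1472]
tool_rot: [-1.573, 0.004, 0.003]
contact_force: [0.6, 0.9, -0.1]
opening: 0.0327
```

```bash
python3 - <<'E'
from h import *
p=ctrl.get_image("wrist");plan(.5967,.304,.105);save(p,"w8.png",scale=1.5);print(proj(p,[.597,.304,.098])*1.5)
p=ctrl.get_image("side");save(p,"s8.png",(120,220,180,260),6)
E
```

```text
t 7.9 [0.5963 0.3034 0.1497] [-1.5714e+00  1.0000e-03  1.0000e-04] F [-0.3 -0.4  0.6] op 0.0326
tool shift [0.0004 0.0447 0.0007] turn [ 0.03 -0.03 -0.04]
[330.60240545 383.93445412]
```

View pics/w8.png

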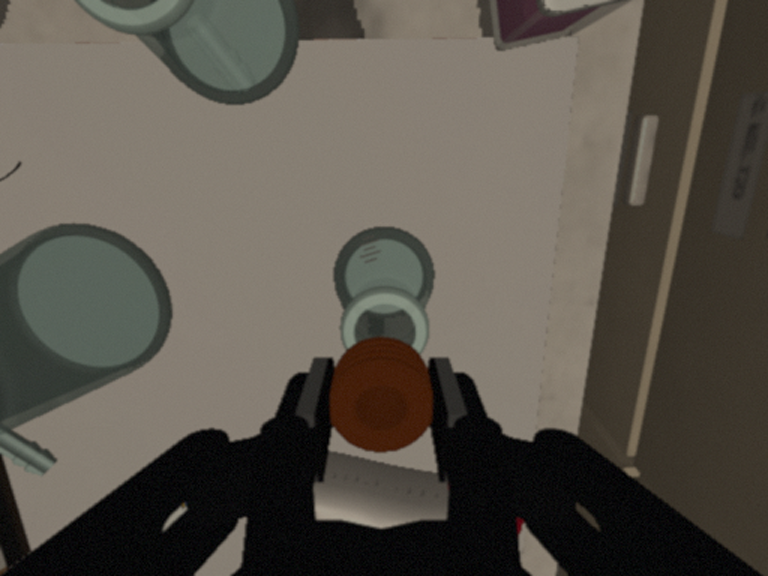

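View pics/s8.png

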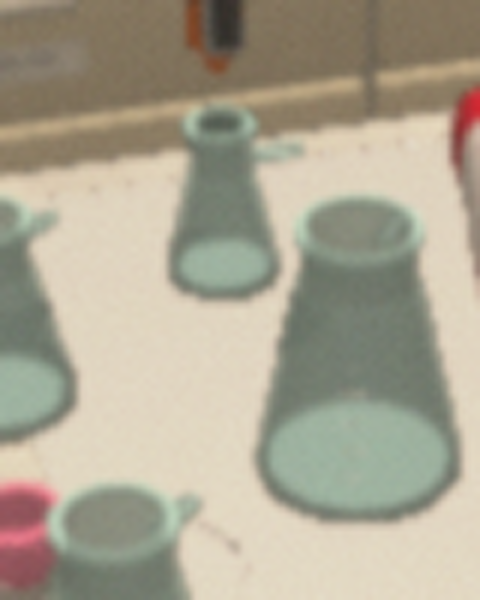

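>>> arm_command --steps '[[[0,0.01,0.001],[0,0,0],0.2],[[0,0.02,0.001],[0,0,0],0.2],[[0,0.03,0.001],[0,0,0],0.2],[[0,0.038,0.001],[0,0,0],0.2],[[0,0.043,0.001],[0,0,0],0.2]]'

```text
t: 8.45
tool_pos: [0.5966, 0.3044, 0.1068]
tool_rot: [-1.571, 0.0, -0.001]
contact_force: [0.2, -1.0, -0.9]
opening: 0.0322
```

```bash
python3 - <<'E'
from h import *
p=ctrl.get_image("side");plan(.5967,.304,.100);save(p,"s9.png",(120,220,180,260),6)
E
```

```text
t 8.5 [0.5963 0.3043 0.1061] [-1.5714e+00  1.0000e-03 -0.0000e+00] F [-0.6 -0.5 -0.7] op 0.0328
tool shift [ 0.0004  0.0061 -0.0003] turn [ 0.03 -0.04 -0.04]
```

View pics/s9.png

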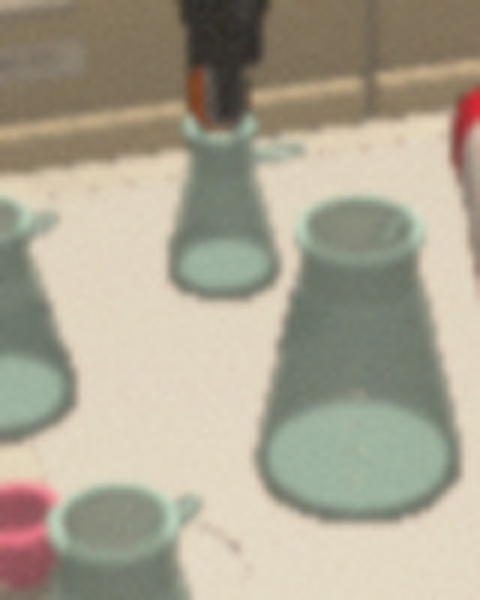

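Entering cleanly. Pressing the last few millimetres slowly.

>>> arm_command --steps '[[[0,0.002,0],[0,0,0],0.2],[[0,0.004,0],[0,0,0],0.2],[[0,0.006,0],[0,0,0],0.2],[[0,0.0075,0],[0,0,0],0.2]]'

```text
t: 8.9
tool_pos: [0.5969, 0.3045, 0.1]
tool_rot: [-1.571, 0.0, -0.001]
contact_force: [-3.8, -0.8, 8.6]
opening: 0.0326
```

>>> arm_command --steps '[[[0,0,0],[0,0,0],0.6],[[0,0,0],[0,0,0],0.6],[[0,-0.005,0],[0,0,0],0.6],[[0,-0.03,0],[0,0,0],0.6],[[0,-0.065,0],[0,0,0],0.6]]'

```text
t: 9.4
tool_pos: [0.5951, 0.3038, 0.1629]
tool_rot: [-1.573, 0.004, 0.003]
contact_force: [0.1, 0.9, -0.1]
opening: 0.0513
```

```bash
python3 - <<'E'
from h import *
p=ctrl.get_image("side");plan(.45,.0,.23);save(p,"s10.png",(120,220,180,260),6)
p=ctrl.get_image("wrist");save(p,"w10.png",scale=1.5)
E
```

```text
t 9.45 [0.5993 0.3055 0.1726] [-1.5681 -0.006  -0.0069] F [1.9 0.9 5.5] op 0.0513
tool shift [-0.1487 -0.0594 -0.3054] turn [-0.16 -0.03  0.47]
```

View pics/s10.png

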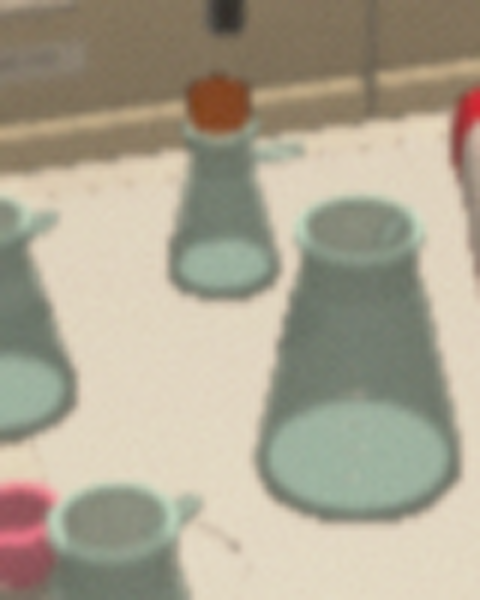

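View pics/w10.png

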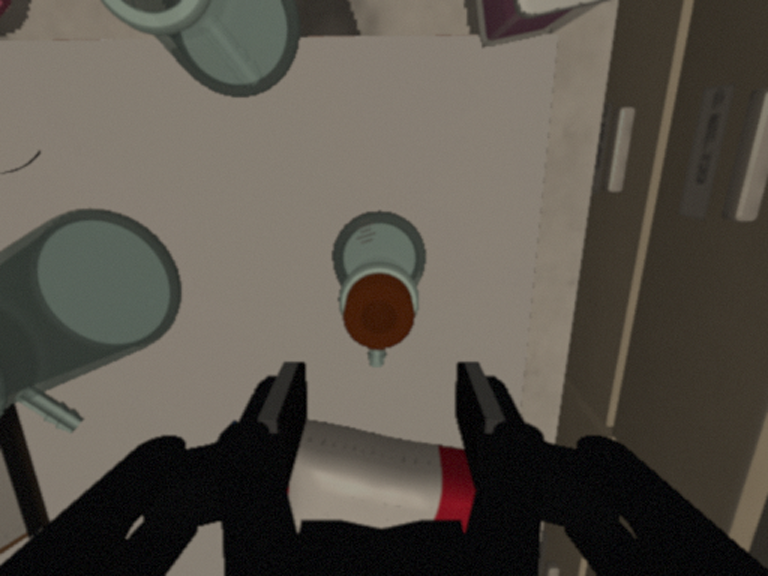

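Orange is plugged in and the flask is upright. Going back for blue.

>>> arm_command --steps '[[[-0.02,-0.03,-0.04],[0,0,0.4],0.66],[[-0.055,-0.05,-0.075],[0,0,0.4],0.66],[[-0.09,-0.06,-0.11],[0,0,0.4],0.66],[[-0.115,-0.06,-0.15],[0,0,0.4],0.66],[[-0.13,-0.06,-0.195],[0,0,0.4],0.66]]'

```text
t: 10.0
tool_pos: [0.469, 0.113, 0.2306]
tool_rot: [-1.567, -0.006, -0.003]
contact_force: [0.9, -0.7, -0.7]
opening: 0.0564
```

>>> arm_command --steps '[[[0,0,-0.045],[0,0,0],0.66],[[0,0,-0.09],[0,0,0],0.66],[[0,0,-0.135],[0,0,0],0.66],[[0,0,-0.18],[0,0,0],0.66],[[0,0,-0.225],[0,0,0],0.66]]'

```text
t: 10.5
tool_pos: [0.469, -0.1138, 0.2298]
tool_rot: [-1.567, -0.006, -0.004]
contact_force: [1.4, -0.5, -0.5]
opening: 0.0565
```

```bash
python3 - <<'E'
from h import *
plan(.6005,-.228,.14)
E
```

```text
t 10.5 [ 0.469  -0.1138  0.2298] [-1.5672 -0.0065 -0.0039] F [ 1.4 -0.5 -0.5] op 0.0565
tool shift [ 0.1307  0.0903 -0.1148] turn [-0.21  0.09  0.38]
```

>>> arm_command --steps '[[[0.035,0.0,-0.035],[0,0,0.3],0.66],[[0.07,0.02,-0.07],[0,0,0.3],0.66],[[0.105,0.05,-0.1],[0,0,0.3],0.66],[[0.131,0.09,-0.115],[-0.2,0,0.4],0.66],[[0.131,0.09,-0.115],[-0.2,0,0.4],0.66]]'

```text
t: 11.0
tool_pos: [0.5994, -0.2287, 0.1326]
tool_rot: [-1.566, 0.007, 0.008]
contact_force: [-0.9, 0.3, -1.6]
opening: 0.0564
```

```bash
python3 - <<'E'
from h import *
p=ctrl.get_image("wrist");plan(.6005,-.228,.0655);save(p,"w11.png",scale=1.5);print(proj(p,[.6005,-.228,.084])*1.5)
t=ctrl.get_image("top");save(t,"t11.png",(160,260,220,390),4.5);
E
```

```text
t 11.05 [ 0.5994 -0.2282  0.1342] [-1.5666  0.006   0.0071] F [-2.1  0.3 -0.4] op 0.0563
tool shift [ 0.0017  0.0686 -0.0001] turn [-0.24  0.04 -0.48]
[330.16957235 382.52400852]
```

View pics/w11.png

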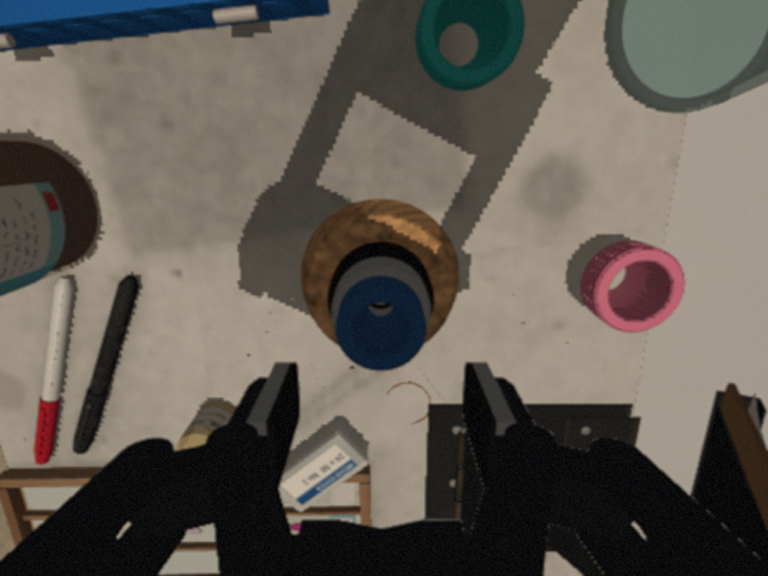

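>>> arm_command --steps '[[[0,0.02,0],[-0.2,0,-0.4],0.66],[[0,0.04,0],[-0.2,0,-0.4],0.66],[[0,0.06,0],[-0.2,0,-0.4],0.66],[[0,0.0687,0],[-0.2,0,-0.4],0.66],[[0,0.0687,0],[-0.2,0,-0.4],0.66]]'

```text
t: 11.6
tool_pos: [0.5989, -0.227, 0.0692]
tool_rot: [-1.572, -0.003, -0.0]
contact_force: [0.1, -0.0, 0.1]
opening: 0.0564
```

```bash
python3 - <<'E'
from h import *
plan(.600,-.228,.0655)
E
```

```text
t 11.6 [ 0.5989 -0.227   0.0692] [-1.5716 -0.0029 -0.    ] F [ 0.1 -0.   0.1] op 0.0564
tool shift [ 0.0011  0.0037 -0.001 ] turn [0.05 0.1  0.11]
```

>>> arm_command --steps '[[[0.001,0.003,-0.001],[0,0,0],0.5],[[0.001,0.003,-0.001],[0,0,0],0.3],[[0.001,0.003,-0.001],[0,0,0],0.3],[[0.001,0.003,-0.001],[0,0,0],0.3]]' --force 40

```text
t: 12.0
tool_pos: [0.6014, -0.2287, 0.0688]
tool_rot: [-1.573, -0.006, -0.003]
contact_force: [-1.0, 1.0, 6.1]
opening: 0.0406
```

>>> arm_command --steps '[[[0,0,0],[0,0,0],0.3],[[0,-0.01,0],[0,0,0],0.3],[[0,-0.03,0],[0,0,0],0.3],[[0,-0.06,0],[0,0,0],0.3],[[0,-0.07,0],[0,0,0],0.3]]'

```text
t: 12.5
tool_pos: [0.6027, -0.2294, 0.1429]
tool_rot: [-1.576, -0.01, -0.007]
contact_force: [0.3, 0.0, 1.0]
opening: 0.0407
```

```bash
python3 - <<'E'
from h import *
p=ctrl.get_image("wrist");plan(.47,-.13,.25);save(p,"w12.png",scale=1.5)
p=ctrl.get_image("side");save(p,"s12.png",(130,300,200,340),4)
E
```

```text
t 12.55 [ 0.603  -0.2296  0.1436] [-1.5764 -0.0105 -0.0075] F [ 0.6 -1.1  0.9] op 0.0408
tool shift [-0.1316 -0.1084  0.0992] turn [0.32 0.11 0.66]
```

View pics/w12.png

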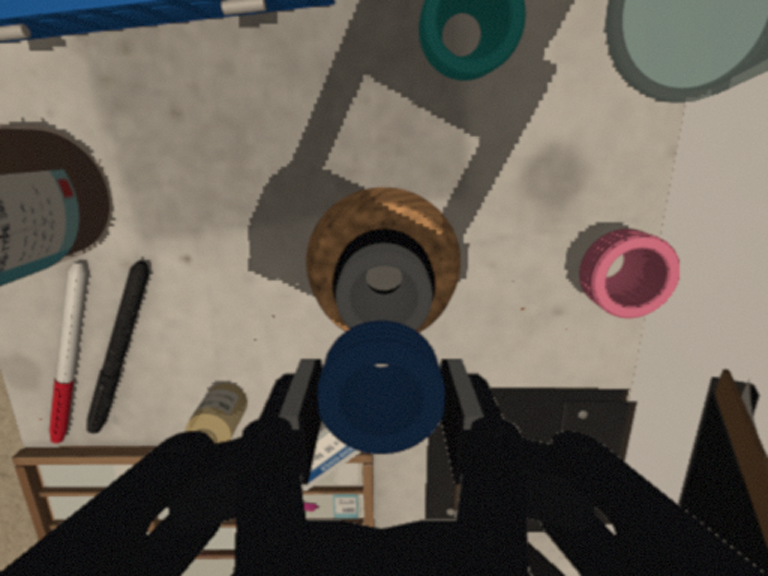

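View pics/s12.png

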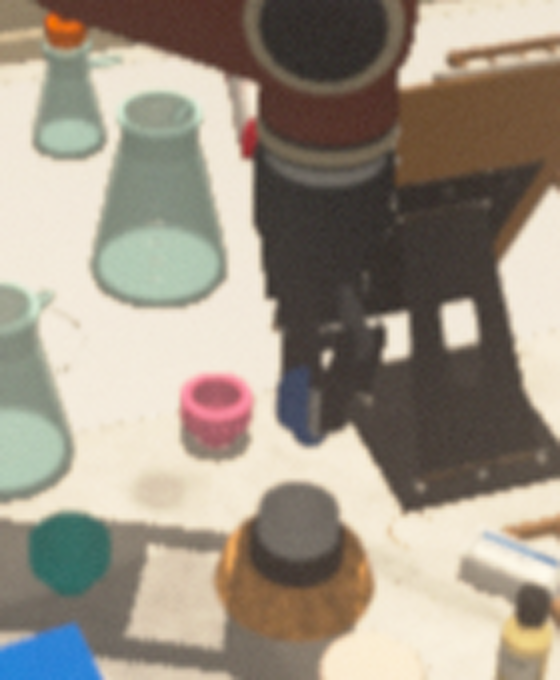

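Blue came alone; grey and black stay. Carrying blue to the second flask.

>>> arm_command --steps '[[[-0.03,-0.035,0],[0,0,0.6],0.3],[[-0.065,-0.065,0.015],[0,0,0.6],0.3],[[-0.1,-0.095,0.04],[0.3,0,0.6],0.3],[[-0.13,-0.11,0.075],[0.3,0,0.6],0.3],[[-0.145,-0.11,0.12],[0.3,0,0.6],0.3]]'

```text
t: 13.1
tool_pos: [0.455, -0.1092, 0.2512]
tool_rot: [-1.572, -0.0, -0.003]
contact_force: [1.6, 1.4, -0.0]
opening: 0.0405
```

>>> arm_command --steps '[[[0,0,0.045],[0,0,0],0.3],[[0,0,0.09],[0,0,0],0.3],[[0,0,0.135],[0,0,0],0.3],[[0,0,0.18],[0,0,0],0.3],[[0,0,0.225],[0,0,0],0.3]]'

```text
t: 13.6
tool_pos: [0.4544, 0.1175, 0.2492]
tool_rot: [-1.572, 0.002, -0.001]
contact_force: [0.4, -0.1, -0.2]
opening: 0.0408
```

```bash
python3 - <<'E'
from h import *
plan(.455,.2165,.165)
E
```

```text
t 13.6 [0.4544 0.1175 0.2492] [-1.5719e+00  1.5000e-03 -1.2000e-03] F [ 0.4 -0.1 -0.2] op 0.0408
tool shift [0.0005 0.0841 0.0991] turn [ 0.07 -0.1  -0.01]
```

>>> arm_command --steps '[[[0,0,0.04],[0,0,0],0.3],[[0,0.01,0.08],[0,0,0],0.3],[[0,0.04,0.099],[0,0,0],0.3],[[0.0005,0.084,0.099],[0,0,0],0.3],[[0.0005,0.084,0.099],[0,0,0],0.3]]'

```text
t: 14.1
tool_pos: [0.4496, 0.2155, 0.1566]
tool_rot: [-1.577, 0.012, 0.012]
contact_force: [-0.3, -0.9, -0.2]
opening: 0.0407
```

```bash
python3 - <<'E'
from h import *
p=ctrl.get_image("wrist");plan(.455,.2165,.125);save(p,"w13.png",scale=1.5);print(proj(p,[.4537,.2165,.113])*1.5)
p=ctrl.get_image("side");save(p,"s13.png",(120,220,140,260),6)
E
```

```text
t 14.15 [0.4517 0.2157 0.1604] [-1.575   0.0087  0.0069] F [-1.  -0.4 -0.6] op 0.0407
tool shift [0.0036 0.0353 0.001 ] turn [ 0.24 -0.07 -0.57]
[341.3568516  384.51687529]
```

View pics/w13.png

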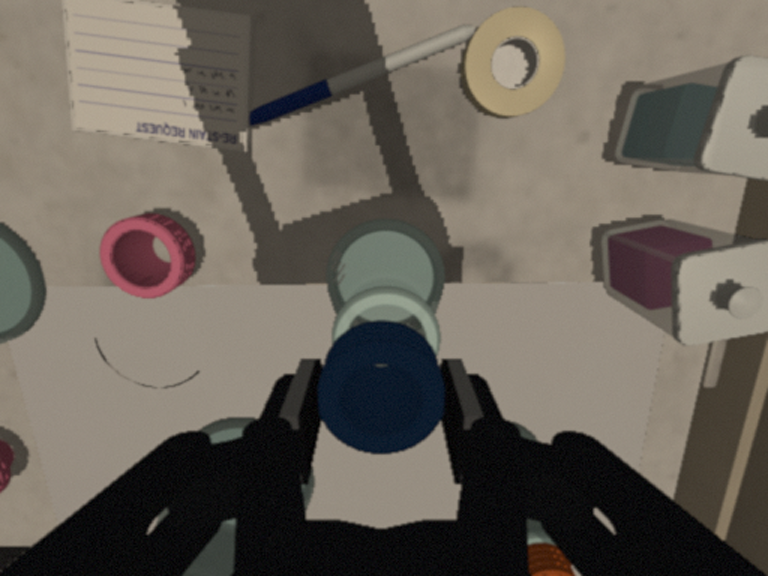

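View pics/s13.png

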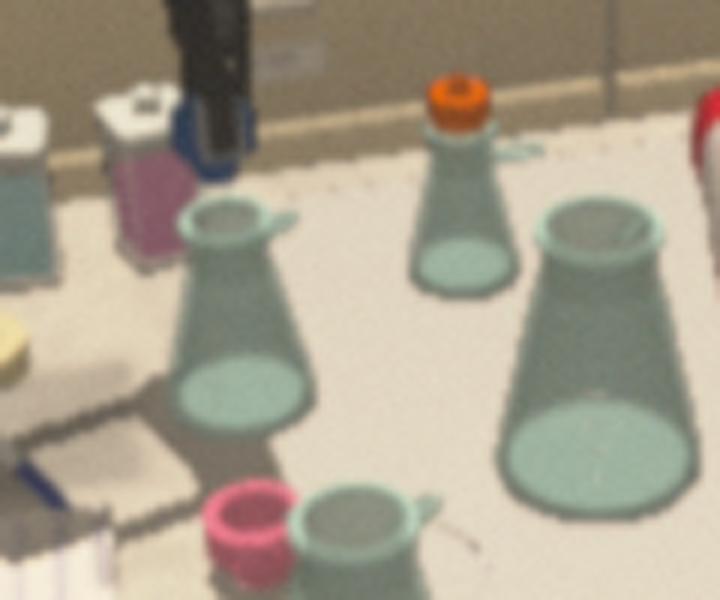

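Orange sits level on its lip. The second flask's mouth is at (386,330) in the wrist view, with blue above it. Inserting.

>>> arm_command --steps '[[[0.002,0.006,0.001],[0.2,0,-0.5],0.3],[[0.0035,0.012,0.0015],[0.2,0,-0.5],0.3],[[0.0035,0.02,0.0015],[0.2,0,-0.5],0.3],[[0.0035,0.028,0.0015],[0.2,0,-0.5],0.3],[[0.0035,0.034,0.0015],[0.2,0,-0.5],0.3]]'

```text
t: 14.7
tool_pos: [0.4571, 0.2172, 0.1288]
tool_rot: [-1.57, -0.002, -0.005]
contact_force: [0.8, 0.3, 0.0]
opening: 0.0406
```

```bash
python3 - <<'E'
from h import *
plan(.455,.217,.1178)
p=ctrl.get_image("side");save(p,"s14.png",(120,220,140,260),6)
E
```

```text
t 14.7 [0.4571 0.2172 0.1288] [-1.5698 -0.0016 -0.0049] F [0.8 0.3 0. ] op 0.0406
tool shift [-0.0021  0.011  -0.0002] turn [-0.06 -0.12  0.24]
```

View pics/s14.png

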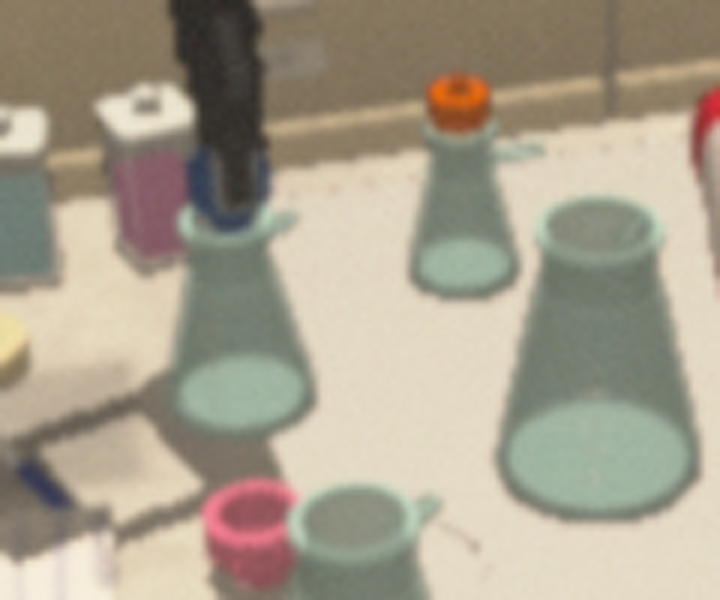

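>>> arm_command --steps '[[[-0.003,0.001,0],[0,0,0],0.3],[[-0.003,0.004,0],[0,0,0],0.3],[[-0.003,0.007,0],[0,0,0],0.3],[[-0.003,0.009,0],[0,0,0],0.3],[[-0.003,0.011,0],[0,0,0],0.3]]'

```text
t: 15.25
tool_pos: [0.4538, 0.2171, 0.1178]
tool_rot: [-1.571, -0.001, -0.004]
contact_force: [-4.2, -2.0, 13.7]
opening: 0.0407
```

>>> arm_command --steps '[[[0,0.001,0],[0,0,0],0.3],[[0,0.002,0],[0,0,0],0.3]]'

```text
t: 15.45
tool_pos: [0.4545, 0.2173, 0.1179]
tool_rot: [-1.57, -0.002, -0.004]
contact_force: [-5.6, -2.1, 13.1]
opening: 0.0406
```

```bash
python3 - <<'E'
from h import *
show();p=ctrl.get_image("side");save(p,"s15.png",(120,220,140,260),6)
E
```

```text
t 15.45 [0.4545 0.2173 0.1179] [-1.5705 -0.0017 -0.0044] F [-5.6 -2.1 13.1] op 0.0406
```

View pics/s15.png

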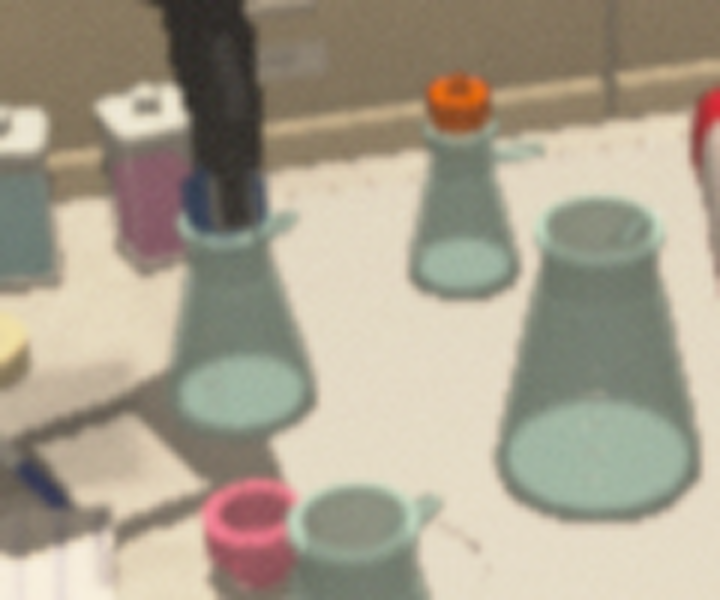

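Blue is down on the lip. Releasing and retracting.

>>> arm_command --steps '[[[0,0,0],[0,0,0],0.68],[[0,0,0],[0,0,0],0.68],[[0,-0.005,0],[0,0,0],0.68],[[0,-0.03,0],[0,0,0],0.68],[[0,-0.065,0],[0,0,0],0.68]]'

```text
t: 16.0
tool_pos: [0.4526, 0.2167, 0.1811]
tool_rot: [-1.572, 0.003, -0.0]
contact_force: [-0.1, -0.6, 0.4]
opening: 0.0578
```

```bash
python3 - <<'E'
from h import *
show();p=ctrl.get_image("side");save(p,"s16.png",(120,220,140,260),6)
p=ctrl.get_image("wrist");save(p,"w16.png",scale=1.5)
E
```

```text
t 16.0 [0.4526 0.2167 0.1811] [-1.5722e+00  2.6000e-03 -4.0000e-04] F [-0.1 -0.6  0.4] op 0.0578
```

View pics/s16.png

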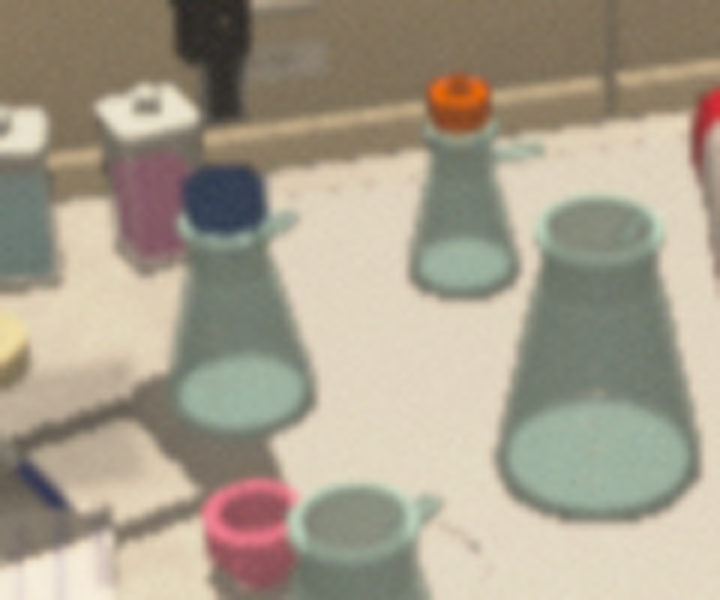

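View pics/w16.png

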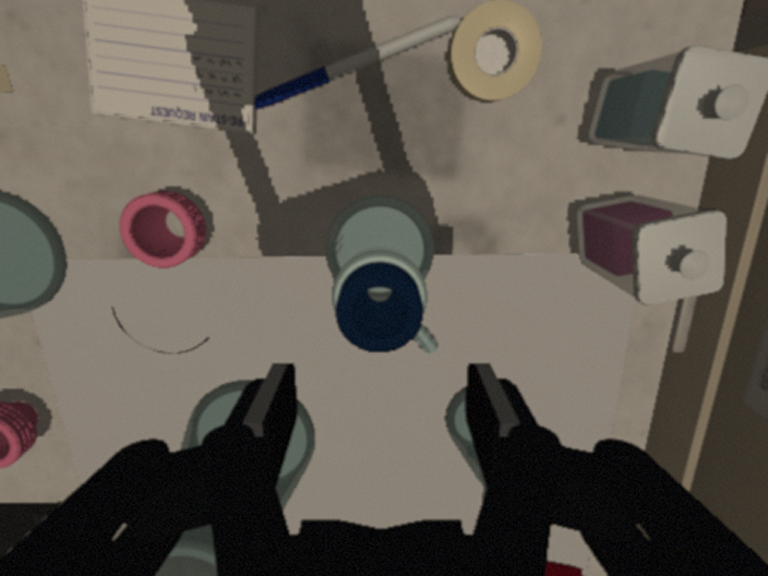

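>>> arm_command --steps '[[[0.0,-0.03,-0.04],[0,0,0],0.75],[[0.005,-0.05,-0.085],[0,0,0],0.75],[[0.01,-0.05,-0.13],[0,0,0],0.75],[[0.01,-0.05,-0.175],[0,0,0],0.75],[[0.01,-0.05,-0.22],[0,0,0],0.75]]'

```text
t: 16.6
tool_pos: [0.4659, -0.0036, 0.2379]
tool_rot: [-1.568, -0.01, -0.012]
contact_force: [1.0, -0.5, -0.0]
opening: 0.064
```

>>> arm_command --steps '[[[0.01,0,-0.045],[0,0,0],0.75],[[0.03,0,-0.09],[0,0,0],0.75],[[0.055,0,-0.13],[0,0,0],0.75],[[0.085,0.01,-0.17],[0,0,0],0.75],[[0.115,0.04,-0.205],[0,0,0],0.75]]'

```text
t: 17.1
tool_pos: [0.5804, -0.2082, 0.2045]
tool_rot: [-1.571, -0.013, -0.018]
contact_force: [0.2, 0.6, 1.1]
opening: 0.0642
```

```bash
python3 - <<'E'
from h import *
plan(.599,-.228,.12)
E
```

```text
t 17.1 [ 0.5804 -0.2082  0.2045] [-1.5706 -0.0128 -0.0177] F [0.2 0.6 1.1] op 0.0642
tool shift [ 0.0171  0.0848 -0.0197] turn [-0.01 -0.18  1.11]
```

>>> arm_command --steps '[[[0.01,0.02,-0.012],[0,0,0.6],0.75],[[0.017,0.045,-0.0197],[0,-0.2,1.1],0.75],[[0.017,0.07,-0.0197],[0,-0.2,1.1],0.75],[[0.017,0.085,-0.0197],[0,-0.2,1.1],0.75],[[0.017,0.085,-0.0197],[0,-0.2,1.1],0.75]]'

```text
t: 17.6
tool_pos: [0.5969, -0.2269, 0.116]
tool_rot: [-1.568, 0.004, 0.005]
contact_force: [-0.7, 0.4, -0.5]
opening: 0.064
```

```bash
python3 - <<'E'
from h import *
p=ctrl.get_image("wrist");plan(.599,-.228,.0455);save(p,"w17.png",scale=1.5);print(proj(p,[.599,-.228,.064])*1.5)
E
```

```text
t 17.65 [ 0.598  -0.2274  0.1183] [-1.5693e+00  1.3000e-03  2.4000e-03] F [ 0.5 -0.8 -0.6] op 0.0642
tool shift [ 0.0012  0.0728 -0.0007] turn [-0.09  0.04 -0.14]
[328.97156543 378.79830949]
```

View pics/w17.png

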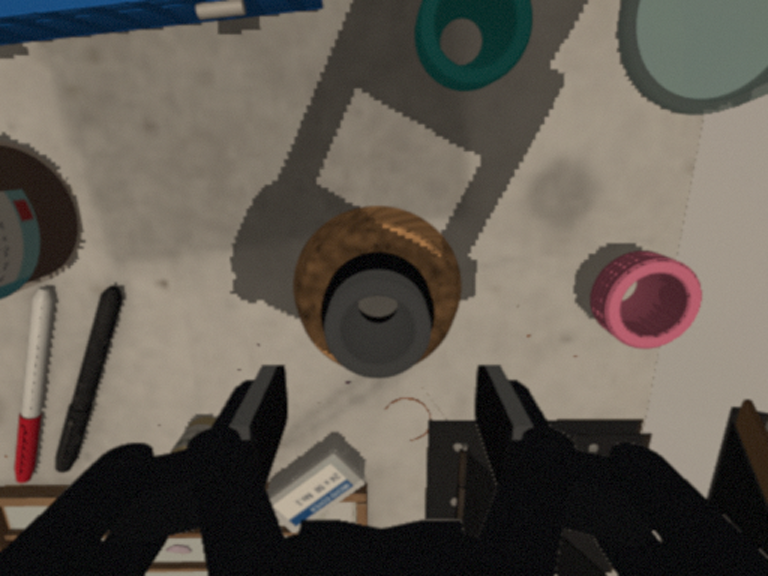

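Grey is the collar on top of black in the cork ring, at (377,325) in the wrist view. The turquoise (470,45) and pink (645,300) ones are look-alikes and stay put. Descending.

>>> arm_command --steps '[[[0,0.02,-0.001],[0,0,0],0.75],[[0.0005,0.04,-0.001],[0,0,0],0.75],[[0.0005,0.06,-0.001],[0,0,0],0.75],[[0.0005,0.071,-0.001],[0,0,0],0.75],[[0.0005,0.0728,-0.001],[0,0,0],0.75]]'

```text
t: 18.15
tool_pos: [0.598, -0.2279, 0.0452]
tool_rot: [-1.569, 0.002, 0.003]
contact_force: [0.0, 0.4, 0.3]
opening: 0.0641
```

```bash
python3 - <<'E'
from h import *
plan(.5985,-.228,.0455)
E
```

```text
t 18.15 [ 0.598  -0.2279  0.0452] [-1.5688  0.0018  0.0032] F [0.  0.4 0.3] op 0.0641
tool shift [ 0.0005 -0.0003 -0.0001] turn [-0.11  0.05 -0.18]
```

>>> arm_command --steps '[[[0,0,0],[0,0,0],0.5],[[0,0,0],[0,0,0],0.4],[[0,0,0],[0,0,0],0.4],[[0,0,0],[0,0,0],0.4]]' --force 45

```text
t: 18.55
tool_pos: [0.5991, -0.2284, 0.0469]
tool_rot: [-1.57, -0.0, 0.001]
contact_force: [-0.8, 1.1, 4.1]
opening: 0.0486
```

>>> arm_command --steps '[[[0,0,0],[0,0,0],0.4],[[0,-0.01,0],[0,0,0],0.4],[[0,-0.03,0],[0,0,0],0.4],[[0,-0.06,0],[0,0,0],0.4],[[0,-0.09,0],[0,0,0],0.4]]'

```text
t: 19.05
tool_pos: [0.5985, -0.2282, 0.1375]
tool_rot: [-1.569, 0.001, 0.002]
contact_force: [0.1, -0.3, -0.1]
opening: 0.049
```

```bash
python3 - <<'E'
from h import *
p=ctrl.get_image("wrist");plan(.457,-.062,.19);save(p,"w18.png",scale=1.5)
p=ctrl.get_image("side");save(p,"s18.png",(130,300,200,340),4)
E
```

```text
t 19.1 [ 0.6018 -0.2298  0.1446] [-1.5741 -0.0064 -0.0048] F [ 2.5 -0.2  3.6] op 0.0489
tool shift [-0.1443 -0.0469  0.1678] turn [0.19 0.06 0.41]
```

View pics/w18.png

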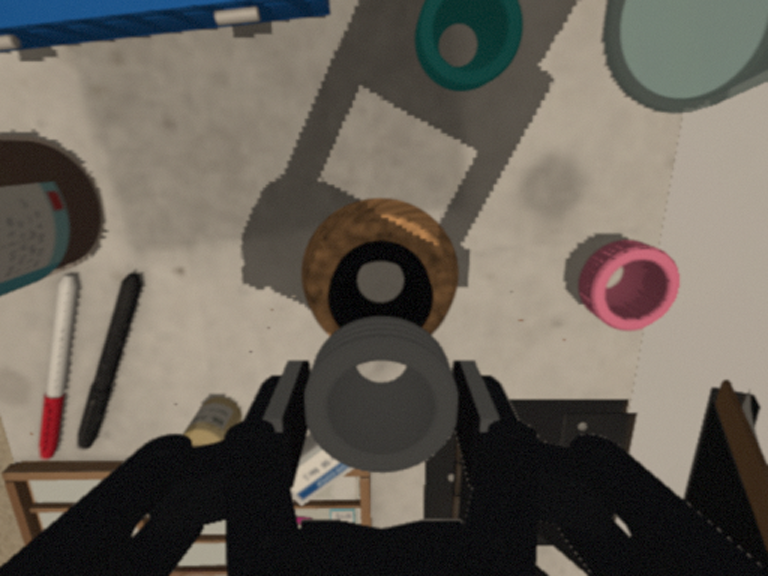

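View pics/s18.png

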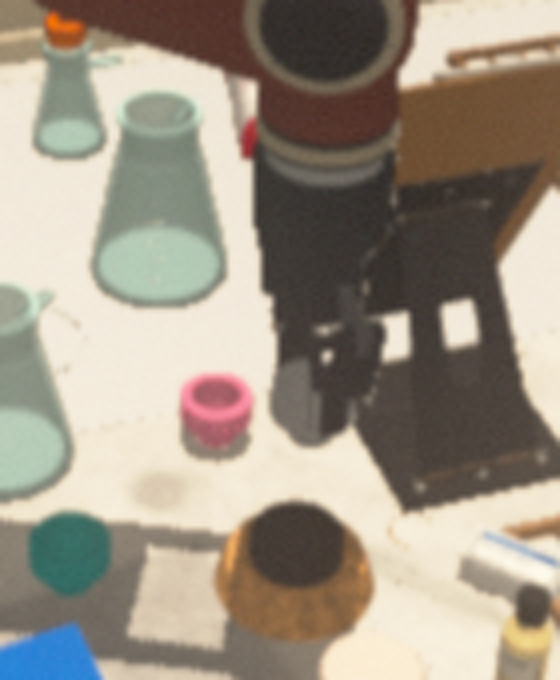

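Grey is held alone and black remains in the ring. Carrying it to the third flask.

>>> arm_command --steps '[[[-0.01,-0.04,0],[0,0,0.4],0.4],[[-0.04,-0.065,0.03],[0.2,0,0.4],0.4],[[-0.075,-0.075,0.07],[0.2,0,0.4],0.4],[[-0.11,-0.075,0.11],[0.2,0,0.4],0.4],[[-0.14,-0.07,0.15],[0.2,0,0.4],0.4]]'

```text
t: 19.65
tool_pos: [0.4646, -0.0847, 0.2124]
tool_rot: [-1.571, -0.002, -0.002]
contact_force: [-0.5, 0.6, 0.3]
opening: 0.0483
```

```bash
python3 - <<'E'
from h import *
plan(.4555,-.0625,.18)
E
```

```text
t 19.65 [ 0.4646 -0.0847  0.2124] [-1.5714e+00 -1.5000e-03 -1.8000e-03] F [-0.5  0.6  0.3] op 0.0483
tool shift [-0.0092  0.0324  0.0223] turn [ 0.03 -0.01  0.12]
```

>>> arm_command --steps '[[[-0.009,0.005,0.022],[0,0,0],0.4],[[-0.009,0.02,0.022],[0,0,0],0.4],[[-0.009,0.032,0.022],[0,0,0],0.4],[[-0.009,0.032,0.022],[0,0,0],0.4]]'

```text
t: 20.05
tool_pos: [0.4543, -0.0629, 0.1772]
tool_rot: [-1.57, 0.003, 0.002]
contact_force: [-0.2, -0.8, 0.0]
opening: 0.0488
```

```bash
python3 - <<'E'
from h import *
p=ctrl.get_image("wrist");plan(.4555,-.0625,.142);save(p,"w19.png",scale=1.5);print(proj(p,[.4557,-.0625,.128])*1.5)
p=ctrl.get_image("side");save(p,"s19.png",(150,250,140,260),6)
E
```

```text
t 20.1 [ 0.4551 -0.0633  0.1785] [-1.5705e+00  2.1000e-03  2.0000e-04] F [-0.6 -0.9 -1. ] op 0.049
tool shift [0.0005 0.0365 0.0007] turn [-0.02 -0.07 -0.08]
[329.48386258 382.4100215 ]
```

View pics/w19.png

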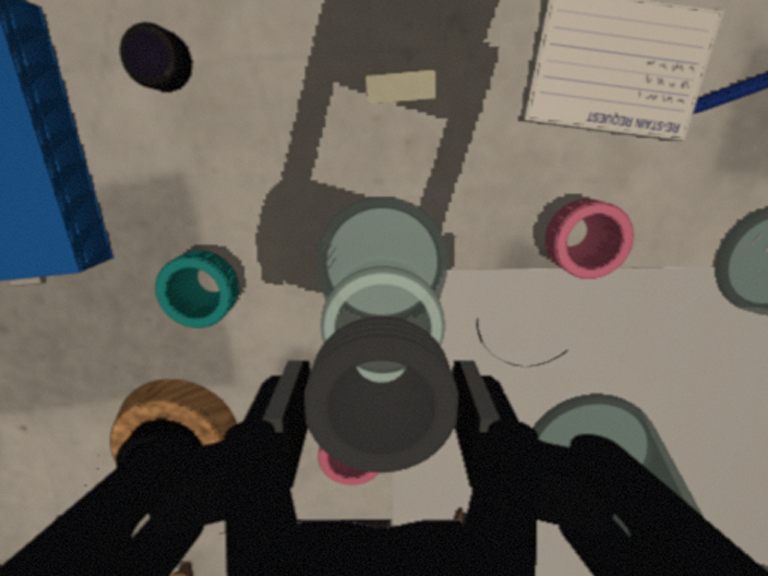

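View pics/s19.png

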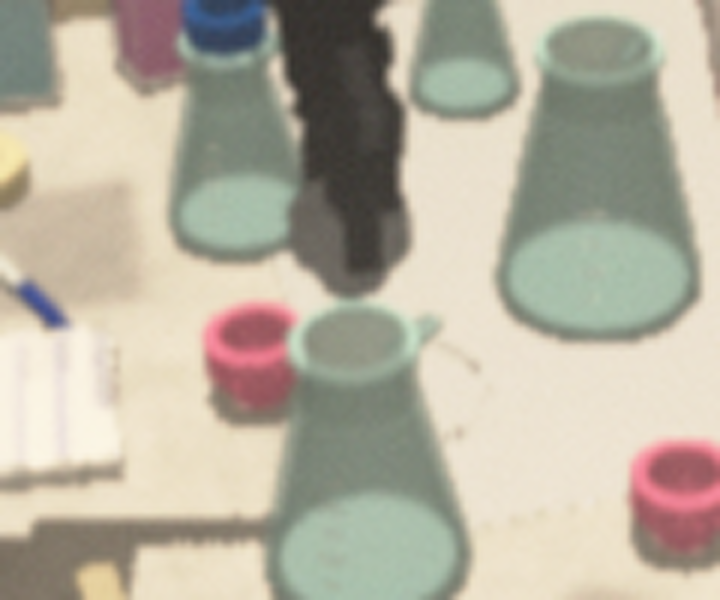

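>>> arm_command --steps '[[[0,0.008,0.0005],[0,0,0],0.4],[[0,0.017,0.0005],[0,0,0],0.4],[[0,0.026,0.0005],[0,0,0],0.4],[[0,0.033,0.0005],[0,0,0],0.4],[[0,0.037,0.0005],[0,0,0],0.4]]'

```text
t: 20.65
tool_pos: [0.4551, -0.0628, 0.1412]
tool_rot: [-1.57, 0.002, 0.0]
contact_force: [-0.1, -0.4, -0.8]
opening: 0.0486
```

```bash
python3 - <<'E'
from h import *
plan(.4555,-.0625,.131)
p=ctrl.get_image("side");save(p,"s20.png",(150,250,140,260),6)
E
```

```text
t 20.65 [ 0.4551 -0.0628  0.1412] [-1.5704  0.0023  0.    ] F [-0.1 -0.4 -0.8] op 0.0486
tool shift [0.0004 0.0102 0.0003] turn [-0.02 -0.08 -0.08]
```

View pics/s20.png

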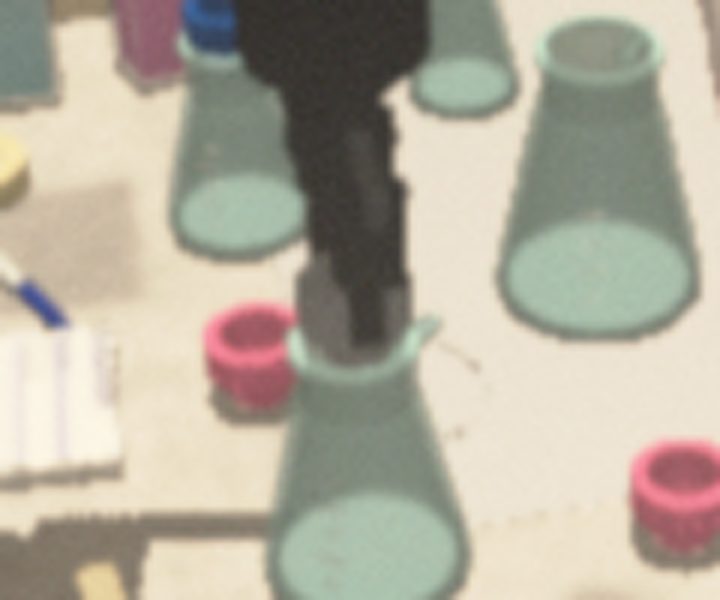

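Well centred in the mouth. Pressing down.

>>> arm_command --steps '[[[0,0.003,0],[0,0,0],0.4],[[0,0.006,0],[0,0,0],0.4],[[0,0.008,0],[0,0,0],0.4],[[0,0.01,0],[0,0,0],0.4],[[0,0.0115,0],[0,0,0],0.4]]'

```text
t: 21.2
tool_pos: [0.4553, -0.0628, 0.1309]
tool_rot: [-1.57, 0.002, 0.0]
contact_force: [-5.5, 1.2, 12.2]
opening: 0.0487
```

```bash
python3 - <<'E'
from h import *
show()
p=ctrl.get_image("side");save(p,"s21.png",(150,250,140,260),6)
E
```

```text
t 21.2 [ 0.4553 -0.0628  0.1309] [-1.5705e+00  2.2000e-03  1.0000e-04] F [-5.5  1.2 12.2] op 0.0487
```

View pics/s21.png

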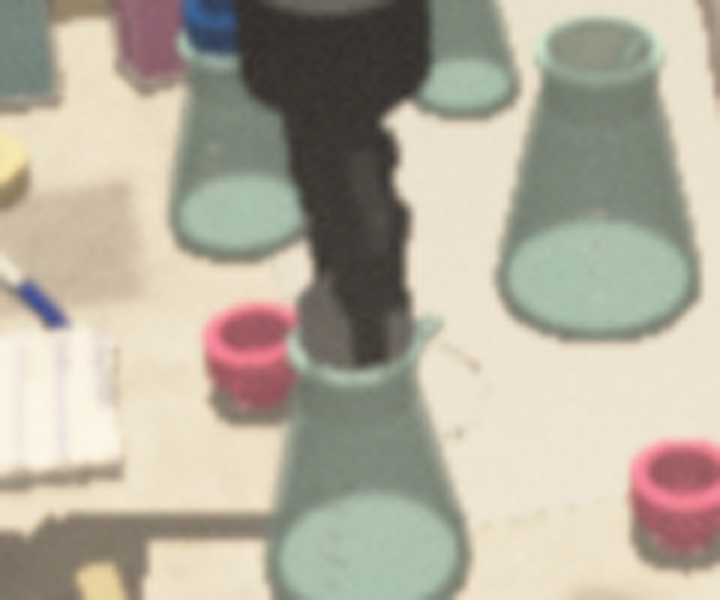

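Contact came at the predicted height, z = 0.131. Releasing with a moderate opening.

>>> arm_command --steps '[[[0,0,0],[0,0,0],0.78],[[0,0,0],[0,0,0],0.78],[[0,-0.005,0],[0,0,0],0.78],[[0,-0.03,0],[0,0,0],0.78],[[0,-0.065,0],[0,0,0],0.78]]'

```text
t: 21.75
tool_pos: [0.4539, -0.0624, 0.1945]
tool_rot: [-1.569, 0.006, 0.004]
contact_force: [0.2, -0.6, -0.3]
opening: 0.0665
```

```bash
python3 - <<'E'
from h import *
show()
p=ctrl.get_image("side");save(p,"s22.png",(150,250,140,260),6)
plan(.598,-.228,.12)
E
```

```text
t 21.75 [ 0.4539 -0.0624  0.1945] [-1.5689  0.0059  0.0038] F [ 0.2 -0.6 -0.3] op 0.0665
t 21.8 [ 0.4579 -0.0636  0.203 ] [-1.5729 -0.0042 -0.006 ] F [ 2.5 -0.7  4.5] op 0.0666
tool shift [ 0.1397  0.0843 -0.1641] turn [ 0.12 -0.07  0.37]
```

View pics/s22.png

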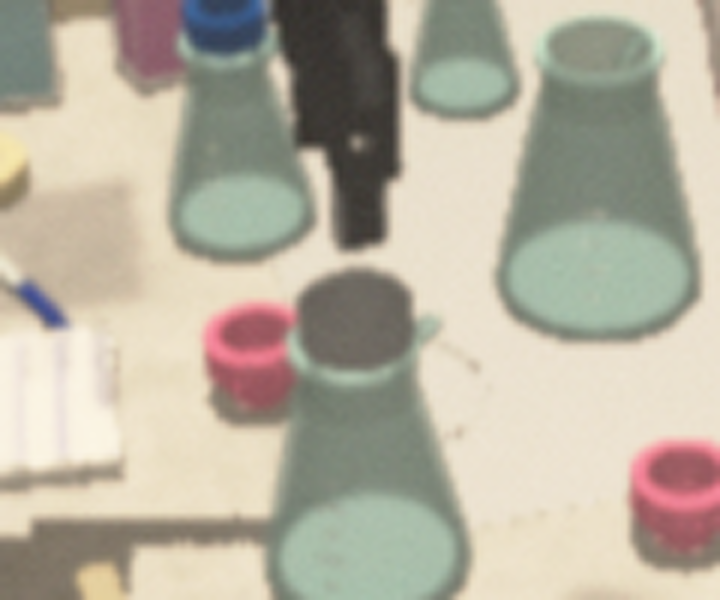

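Grey is seated. Now black.

>>> arm_command --steps '[[[0.025,-0.005,-0.035],[0,0,0.3],0.86],[[0.06,0.0,-0.075],[0,0,0.3],0.86],[[0.095,0.02,-0.115],[0,0,0.3],0.86],[[0.125,0.05,-0.15],[0,0,0.4],0.86],[[0.14,0.08,-0.164],[0,0,0.4],0.86]]'

```text
t: 22.3
tool_pos: [0.6012, -0.231, 0.1262]
tool_rot: [-1.576, -0.002, -0.006]
contact_force: [-0.0, 0.7, 2.3]
opening: 0.0735
```

>>> arm_command --steps '[[[0,0,0],[0,0,0],0.86],[[0,0,0],[0,0,0],0.86]]'

```text
t: 22.5
tool_pos: [0.6008, -0.2312, 0.1244]
tool_rot: [-1.574, 0.001, -0.004]
contact_force: [-0.4, -0.1, 1.3]
opening: 0.0737
```

```bash
python3 - <<'E'
from h import *
p=ctrl.get_image("wrist");plan(.598,-.228,.09);save(p,"w23.png",scale=1.5);print(proj(p,[.599,-.228,.044])*1.5)
E
```

```text
t 22.55 [ 0.6015 -0.231   0.1269] [-1.576  -0.0025 -0.0063] F [ 0.1 -0.4  0.5] op 0.0735
tool shift [-0.0037  0.0369  0.0032] turn [ 0.3  -0.14  0.32]
[299.78029557 388.15507812]
```

View pics/w23.png

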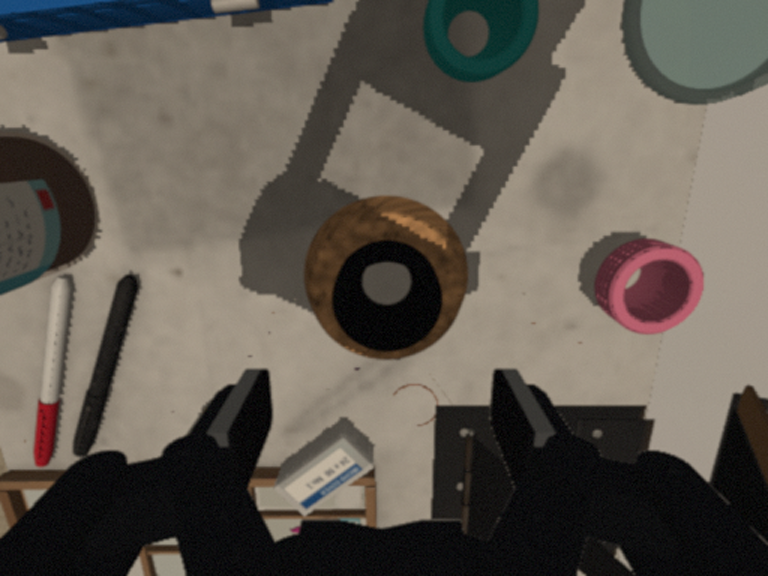

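>>> arm_command --steps '[[[-0.003,0.02,0.003],[0.3,0,0.3],0.86],[[-0.003,0.045,0.003],[0.3,0,0.3],0.86],[[-0.003,0.07,0.003],[0.3,0,0.3],0.86],[[-0.003,0.08,0.003],[0.3,0,0.3],0.86],[[-0.003,0.08,0.003],[0.3,0,0.3],0.86]]'

```text
t: 23.05
tool_pos: [0.5976, -0.2271, 0.0458]
tool_rot: [-1.57, 0.003, -0.0]
contact_force: [0.9, 0.6, -1.0]
opening: 0.0734
```

```bash
python3 - <<'E'
from h import *
plan(.5985,-.228,.0245)
E
```

```text
t 23.05 [ 0.5976 -0.2271  0.0458] [-1.5696  0.0027 -0.    ] F [ 0.9  0.6 -1. ] op 0.0734
tool shift [ 0.0009  0.0213 -0.0009] turn [-0.07 -0.1  -0.1 ]
```

>>> arm_command --steps '[[[0.001,0.01,-0.001],[0,0,0],0.86],[[0.001,0.018,-0.001],[0,0,0],0.86],[[0.001,0.0213,-0.001],[0,0,0],0.86],[[0.001,0.0213,-0.001],[0,0,0],0.86]]'

```text
t: 23.45
tool_pos: [0.5983, -0.228, 0.024]
tool_rot: [-1.569, 0.003, 0.001]
contact_force: [-0.8, -0.9, 0.9]
opening: 0.0736
```

>>> arm_command --steps '[[[0,0,0],[0,0,0],0.6],[[0,0,0],[0,0,0],0.5],[[0,0,0],[0,0,0],0.5],[[0,0,0],[0,0,0],0.5]]' --force 45

```text
t: 23.85
tool_pos: [0.599, -0.2284, 0.0249]
tool_rot: [-1.57, 0.002, -0.001]
contact_force: [0.9, 0.1, 1.8]
opening: 0.057
```

>>> arm_command --steps '[[[0,0,0],[0,0,0],0.5],[[0,-0.01,0],[0,0,0],0.5],[[0,-0.03,0],[0,0,0],0.5],[[0,-0.06,0],[0,0,0],0.5],[[0,-0.09,0],[0,0,0],0.5]]'

```text
t: 24.35
tool_pos: [0.5984, -0.2281, 0.1154]
tool_rot: [-1.569, 0.003, 0.001]
contact_force: [0.7, 0.4, -1.0]
opening: 0.057
```

```bash
python3 - <<'E'
from h import *
p=ctrl.get_image("wrist");plan(.47,-.13,.26);save(p,"w24.png",scale=1.5)
p=ctrl.get_image("side");save(p,"s24.png",(130,300,200,340),4)
E
```

```text
t 24.4 [ 0.6018 -0.2298  0.1225] [-1.574  -0.004  -0.0067] F [ 2.9 -2.1  2.9] op 0.0569
tool shift [-0.1311 -0.1387  0.0991] turn [ 0.18 -0.1   0.39]
```

View pics/w24.png

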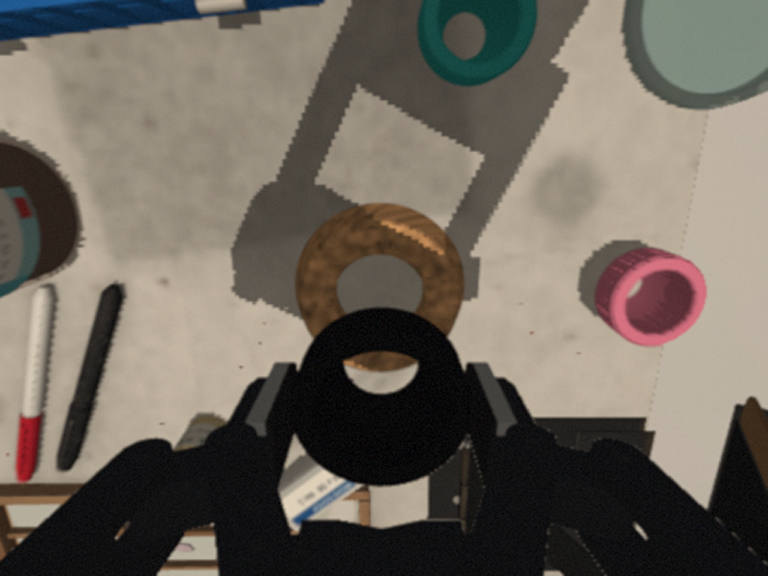

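View pics/s24.png

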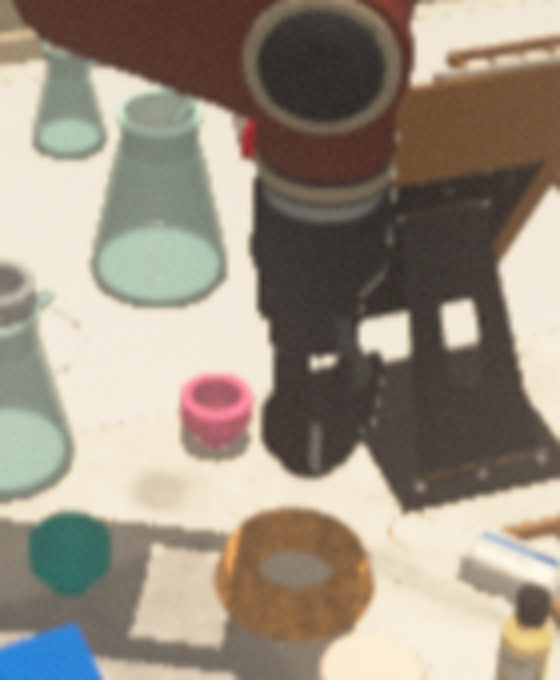

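Black is held and the ring is empty. I'll check the clearance to the clipboard's corner while moving.

```bash
python3 - <<'E'
from h import *
p=np.load("top.npy",allow_pickle=True).item();s=np.load("side.npy",allow_pickle=True).item()
for ra,rb in [((178.5,228.5),(211,270)),((180,232),(212,271))]:
    o1,d1=ray(p,ra);o2,d2=ray(s,rb)
    t=np.linalg.lstsq(np.c_[d1,-d2],o2-o1,rcond=None)[0];print((o1+d1*t[0]).round(3),(o2+d2*t[1]).round(3))
E
```

```text
[ 0.683  0.018 -0.002] [ 0.684  0.018 -0.002]
[0.677 0.006 0.004] [0.682 0.004 0.005]
```

>>> arm_command --steps '[[[-0.01,-0.04,0],[0,0,0.4],0.5],[[-0.045,-0.08,0.01],[0,0,0.4],0.5],[[-0.085,-0.115,0.03],[0.2,0,0.4],0.5],[[-0.12,-0.139,0.06],[0.2,0,0.4],0.5],[[-0.13,-0.139,0.1],[0.2,0,0.4],0.5]]'

```text
t: 24.95
tool_pos: [0.4706, -0.1306, 0.2616]
tool_rot: [-1.573, 0.001, -0.008]
contact_force: [0.5, 1.2, 0.6]
opening: 0.0566
```

>>> arm_command --steps '[[[0,0,0.045],[0,0,0],0.5],[[0,0,0.09],[0,0,0],0.5],[[0,0,0.135],[0,0,0],0.5],[[0.01,0,0.18],[0,0,0],0.5],[[0.03,0,0.22],[0,0,0],0.5]]'

```text
t: 25.45
tool_pos: [0.5008, 0.0914, 0.2606]
tool_rot: [-1.574, 0.0, -0.007]
contact_force: [1.1, -1.0, -0.1]
opening: 0.0568
```

```bash
python3 - <<'E'
from h import *
plan(.6168,.1085,.22)
E
```

```text
t 25.45 [0.5008 0.0914 0.2606] [-1.5735e+00  5.0000e-04 -7.3000e-03] F [ 1.1 -1.  -0.1] op 0.0568
tool shift [0.1158 0.041  0.0178] turn [ 0.16 -0.29  0.25]
```

>>> arm_command --steps '[[[0.035,0,0.008],[0,0,0.2],0.5],[[0.075,0.005,0.018],[0,-0.3,0.2],0.5],[[0.105,0.02,0.018],[0,-0.3,0.2],0.5],[[0.116,0.045,0.018],[0.2,-0.3,0.2],0.5],[[0.116,0.06,0.018],[0.2,-0.3,0.2],0.5]]'

```text
t: 25.95
tool_pos: [0.6168, 0.1085, 0.1973]
tool_rot: [-1.57, 0.003, 0.003]
contact_force: [-1.5, -0.1, -1.8]
opening: 0.0567
```

```bash
python3 - <<'E'
from h import *
p=ctrl.get_image("wrist");plan(.6168,.1085,.156);save(p,"w25.png",scale=1.5);print(proj(p,[.6168,.1085,.143])*1.5)
p=ctrl.get_image("side");save(p,"s25.png",(120,220,180,300),6)
E
```

```text
t 26.0 [0.6146 0.1084 0.1946] [-1.5705  0.0066  0.0067] F [-1.1  0.1 -2.8] op 0.0565
tool shift [0.0026 0.0386 0.0001] turn [-0.02  0.01 -0.48]
[322.69443168 381.57590592]
```

View pics/w25.png

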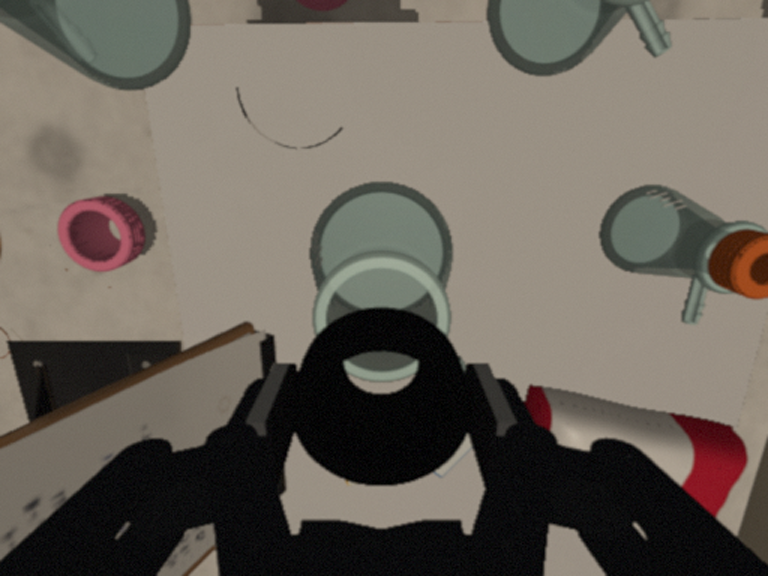

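View pics/s25.png

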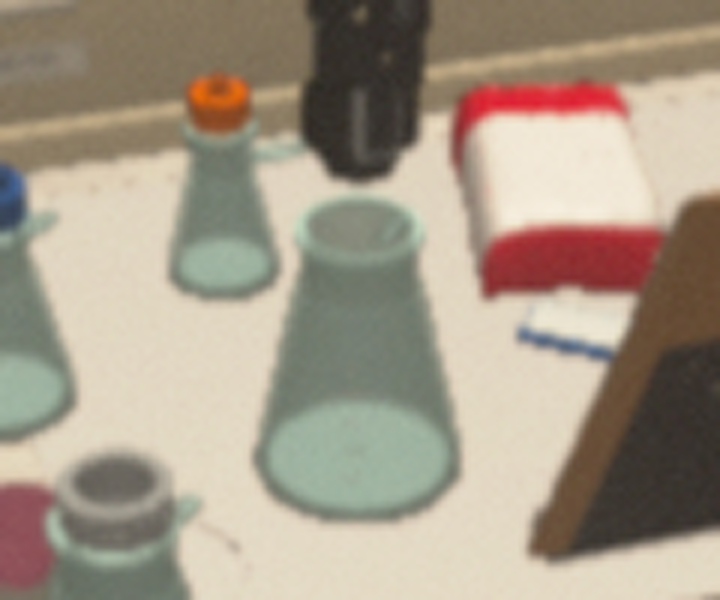

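Black is aligned with the mouth at (382,317) in the wrist view. Lowering.

>>> arm_command --steps '[[[0.001,0.01,0],[0,0,-0.4],0.5],[[0.0015,0.02,0],[0,0,-0.4],0.5],[[0.0015,0.028,0],[0,0,-0.4],0.5],[[0.0015,0.034,0],[0,0,-0.4],0.5],[[0.0015,0.038,0],[0,0,-0.4],0.5]]'

```text
t: 26.55
tool_pos: [0.6154, 0.1084, 0.1579]
tool_rot: [-1.571, 0.0, 0.001]
contact_force: [0.4, 0.2, -0.4]
opening: 0.0569
```

```bash
python3 - <<'E'
from h import *
plan(.616,.1085,.144)
p=ctrl.get_image("side");save(p,"s26.png",(120,220,180,300),6)
E
```

```text
t 26.55 [0.6154 0.1084 0.1579] [-1.5705e+00  3.0000e-04  6.0000e-04] F [ 0.4  0.2 -0.4] op 0.0569
tool shift [0.0006 0.0139 0.0001] turn [-0.02  0.01 -0.04]
```

View pics/s26.png

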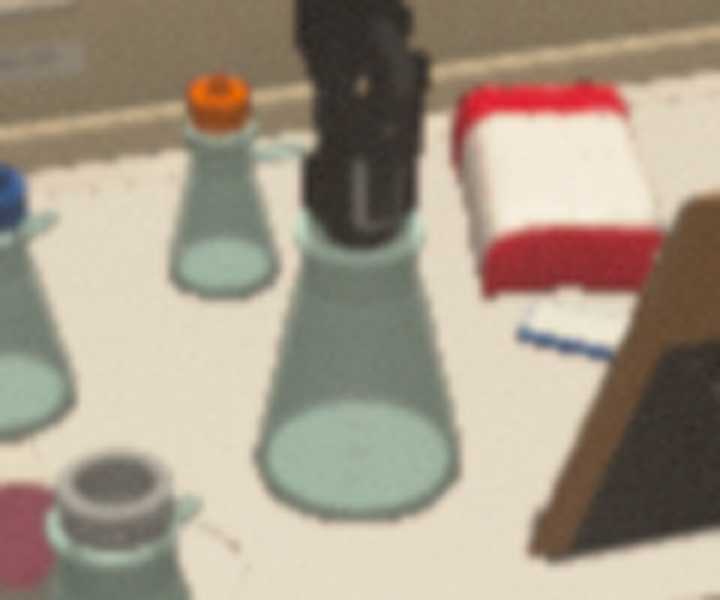

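>>> arm_command --steps '[[[0,0.003,0],[0,0,0],0.5],[[0,0.006,0],[0,0,0],0.5],[[0,0.009,0],[0,0,0],0.5],[[0,0.012,0],[0,0,0],0.5],[[0,0.0135,0],[0,0,0],0.5]]'

```text
t: 27.1
tool_pos: [0.6151, 0.1084, 0.1439]
tool_rot: [-1.571, 0.001, 0.002]
contact_force: [-3.1, -0.7, 5.8]
opening: 0.0567
```

>>> arm_command --steps '[[[0,0.001,0],[0,0,0],0.5],[[0,0.002,0],[0,0,0],0.5]]'

```text
t: 27.3
tool_pos: [0.6155, 0.1084, 0.1439]
tool_rot: [-1.571, 0.001, 0.001]
contact_force: [-5.2, -0.5, 10.6]
opening: 0.057
```

```bash
python3 - <<'E'
from h import *
show()
p=ctrl.get_image("side");save(p,"s27.png",(120,220,180,300),6)
E
```

```text
t 27.3 [0.6155 0.1084 0.1439] [-1.5706e+00  7.0000e-04  1.0000e-03] F [-5.2 -0.5 10.6] op 0.057
```

View pics/s27.png

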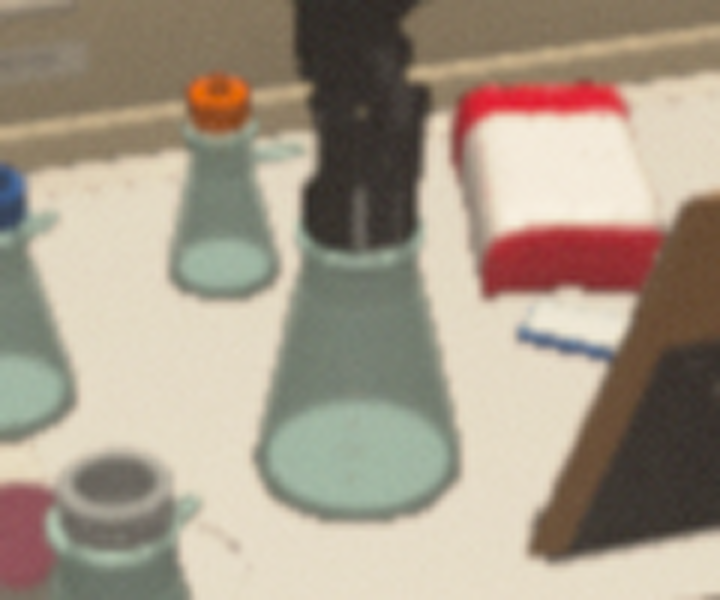

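Seated at the predicted z = 0.144. Releasing and backing off.

>>> arm_command --steps '[[[0,0,0],[0,0,0],0.86],[[0,0,0],[0,0,0],0.86],[[0,-0.005,0],[0,0,0],0.86],[[0,-0.03,0],[0,0,0],0.86],[[0,-0.07,0],[0,0,0],0.86]]'

```text
t: 27.85
tool_pos: [0.6135, 0.1083, 0.2109]
tool_rot: [-1.571, 0.006, 0.007]
contact_force: [0.4, -0.2, -0.3]
opening: 0.0735
```

>>> arm_command --steps '[[[-0.03,-0.03,-0.02],[0,0,0],0.86],[[-0.07,-0.06,-0.04],[0,0,0],0.86],[[-0.11,-0.08,-0.06],[0,0,0],0.86],[[-0.15,-0.1,-0.1],[0,0,0],0.86],[[-0.18,-0.1,-0.14],[0,0,0],0.86]]'

```text
t: 28.35
tool_pos: [0.4411, -0.0228, 0.3146]
tool_rot: [-1.572, 0.0, 0.004]
contact_force: [-0.1, -0.5, 0.7]
opening: 0.0733
```

>>> arm_command --steps '[[[0,0,-0.045],[0,0,0],0.86],[[0,0,-0.09],[0,0,0],0.86],[[0,0,-0.135],[0,0,0],0.86],[[0,0,-0.18],[0,0,0],0.86],[[0,0,-0.22],[0,0,0],0.86]]'

```text
t: 28.85
tool_pos: [0.4412, -0.2449, 0.3152]
tool_rot: [-1.573, 0.001, 0.003]
contact_force: [1.0, 0.7, 0.2]
opening: 0.0737
```

```bash
python3 - <<'E'
from h import *
show()
p=ctrl.get_image("side");save(p,"s30.png",(100,250,140,290),5);save(p,"s30f.png",scale=1.5)
t=ctrl.get_image("top");save(t,"t30.png",(160,270,110,390),2.8);save(t,"t30f.png",(170,270,120,280),5)
w=ctrl.get_image("wrist");save(w,"w30.png",scale=1.5)
for n,x in dict(o=(.597,.304,.118),b=(.4537,.2165,.133),g=(.4555,-.0625,.148),k=(.6165,.1085,.163)).items():
    print(n,((proj(p,x)-[100,140])*5).round(),((proj(t,x)-[170,120])*5).round())
E
```

```text
t 28.85 [ 0.4412 -0.2449  0.3152] [-1.5728e+00  7.0000e-04  3.2000e-03] F [1.  0.7 0.2] op 0.0737
o [173. 379.] [130.  61.]
b [251. 183.] [368. 185.]
g [498. 290.] [373. 654.]
k [257. 497.] [ 93. 372.]
```

View pics/s30.png

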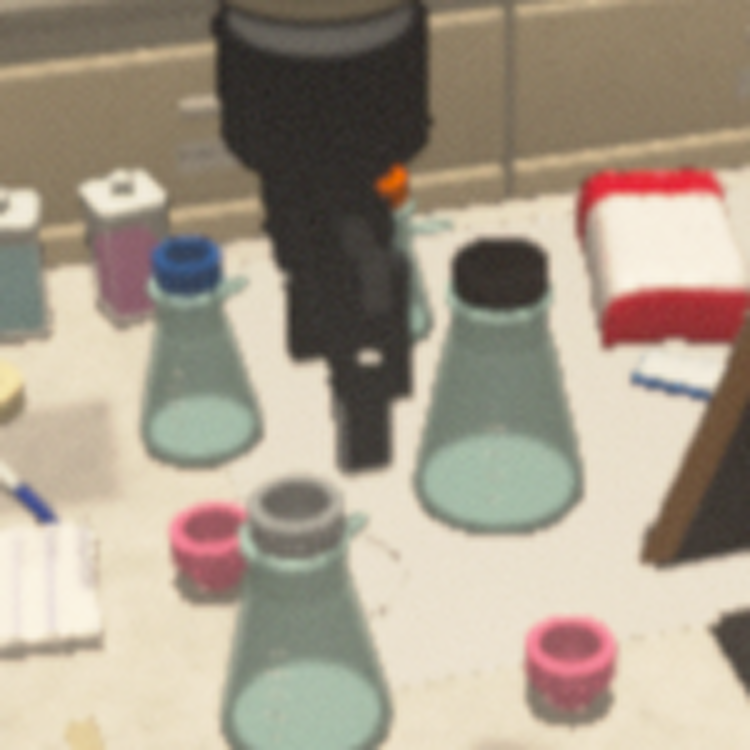

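View pics/s30f.png

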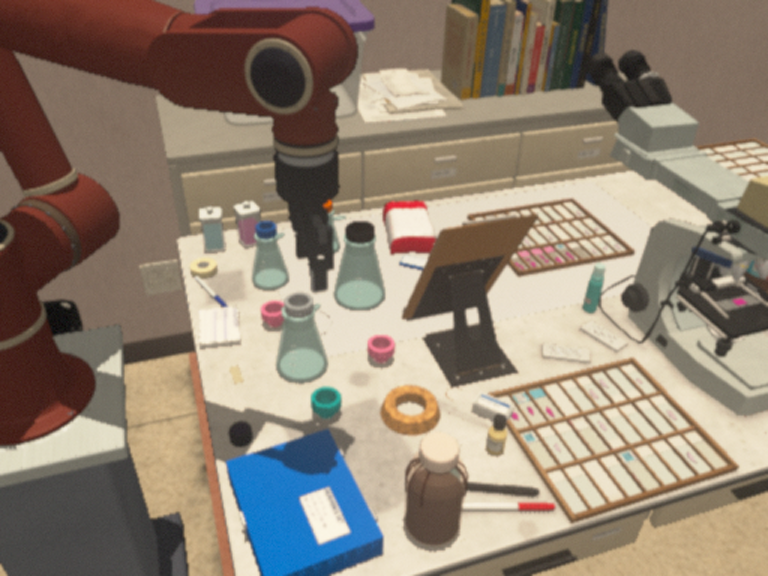

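View pics/t30f.png

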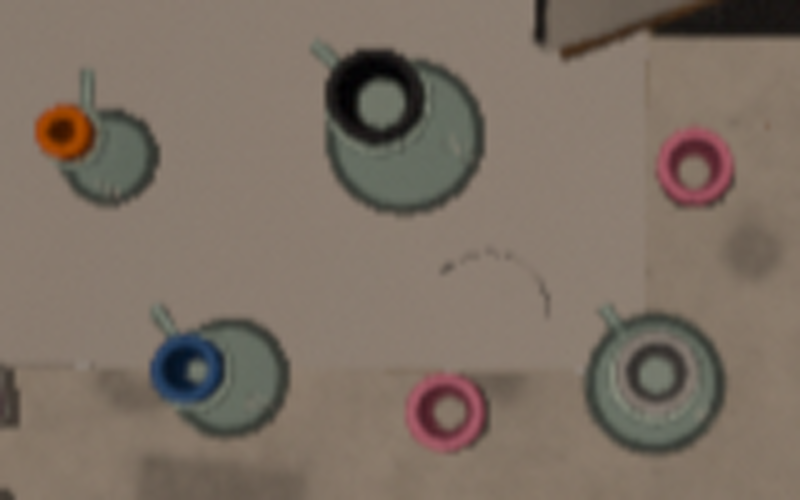

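All four collar tops sit within about 1 px of where fully seated sleeves should appear, in both cameras (orange was checked in the top view only, as the arm hides it from the side). The flasks are upright, and the bottle and look-alikes haven't moved. Handing in.

```bash
python3 - <<'E'
from h import *
show();print(ctrl.finish_job())
E
```

```text
t 29.0 [ 0.4412 -0.2446  0.3146] [-1.5715  0.004   0.0022] F [-1.1  0.   0.1] op 0.0734
the job is handed in; nothing more can be done
None
```

All four sleeves are out of the nest and plugged, tapered end down, into their flasks: orange in the smallest, blue in the second, grey in the third, black in the largest. I handed the job in at 29 s of the 128 s allowed.

- **Seating:** Each sleeve met the lip at the predicted height, with the wrist force 9–14 N upwards. After release, the collar tops in the top view were within about 1 px of where fully seated sleeves should be. The side view agreed for blue, grey and black. Orange was hidden there by the arm at the end, but it had looked level on its lip in earlier side pictures.
- **Rest of the scene:** The flasks stand upright, and I saw no movement of the bottle or the pink and turquoise look-alikes. The gripper was open and clear of everything.
- **Small disagreements:** The wrist camera put the nest about 2–3 mm nearer in x than the other cameras did. I also corrected blue by 3 mm in x before pressing it in. No check failed.

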